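Clamp a stone on the saw bed

ROBOT

A 7-joint arm with a two-finger parallel gripper is mounted at the origin on the work surface. World frame = base frame: x ahead of the robot, y to its left, z up, the work surface at z = 0. Lengths are in m, angles in rad, forces in N, time in s.
With the tool pointing down it reaches from about 0.4 to 0.85 m from the base axis. Payload 10.4 kg.
Tool frame: the origin (TCP) lies at the very end of the fingers, on their centre line; the grasp point (between the pads) lies r.grasp_offset behind it (r.grasp_offset is the distance from the TCP to the grasp point, in m); z points along the fingers, y is the direction in which the jaws open and shut (so a half turn about z gives the same grasp; the last joint's range is limited). The gripper opens to 87 mm and grips with 3 to 60 N. Pads are 19 mm wide; open, the fingers measure 117 mm over their backs; the gripper's body (75 mm by 190 mm) begins 51 mm behind the grasp point.
Start: joints at [1.129, 0.332, -0.065, 1.46, 0.022, 1.35, -0.088], TCP at [0.254, -0.571, 0.202] pointing down, gripper open.
Joint ranges: [-2.6, 2.6], [-0.5, 2.12], [-1.47, 1.34], [0.16, 2.42], [-1.27, 4.41], [0.06, 2.06], [-2.6, 2.6]. Speed limits (rad/s): [2.22, 2.22, 2.79, 2.79, 3.14, 3.14, 3.14].

INTERFACE

Orientations are given as a unit quaternion [x, y, z, w].
In Python, from bench import read_state, cams, job, r gives the robot as it stands. The module is installed in compiled form; this text tells all that it offers.
- The arm moves only by the tool arm_command, never from a script. Its argument "increments" is a list of rows, each an object of numbers: "gripper": the opening in per cent of the stroke, from 0 (shut) to 100 (fully open); "dx", "dy", "dz": the shift along the tool's x, y, z in m; "spin": the turn about the tool's z in degrees. In form: [{"gripper": .., "dx": .., "dy": .., "dz": .., "spin": ..}, ...]. A call has exactly 8 rows; each row shifts and turns the commanded pose from where the row before left it, along the tool's axes as they then stand; what a row does not reach is not made up. A row lasts 1/8 s, in which the tool goes at most 62.5 mm and 10.7 degrees, less where a joint would pass 70% of its speed; a pose out of reach is approached as far as the arm can. A call with a gripper value outside its range is refused whole. The fingers move at their own pace and stop on an object; "grip_force" is the grip in N (left out, the last holds). Time passes only in rows, so rows that do not move let the fingers close, or fill a call up. It gives the time, the measured TCP pose, the force and the opening at its end, in the units of the state.
- read_state(): the state, without advancing time (a new reading comes with each control period).
- cams.camera(name): name is "scene" or "top" or "wrist"; returns the picture (400x640x3 uint8, red, green, blue); there is no depth.
- cams.camera_info(name): a dict with "K" (3x3 intrinsics, pixels), "rvec" (rotation vector, rad) and "tvec" (3), from world to camera coordinates, as OpenCV has them. Camera axes: x right, y down, z forward; pixel columns grow to the right and rows downward; lengths in m; the calibration is good to about 2 mm. A picture is of the moment at which its call begins: read the wrist's pose just before it. camera_info takes no time and is no camera call; for the wrist camera it gives the pose at the moment of the call.
- job.close_job(): hands the job in, once; it reports no verdict.
The state is a dict: "time": time; "joint_positions": joint angles; "joint_vel": joint speeds; "joint_torque": joint torques, N m; "ee_pos": TCP position; "eef_rot": TCP orientation; "ft_force": force on the tool from outside, world axes, zero at the start; "torque": the same for the moment, N m; "width": finger opening in m.
Only numpy, scipy, OpenCV 4.12 (cv2) and the standard library are available. Lean on these libraries where they do the work, as an engineer would, in place of code of your own. Each camera call takes 0.05 s, during which the arm holds its last target.

TASK

Clamp the stone on the saw bed: turn the lever-headed bolt clockwise by its upright lever until its foot is just snug on the stone (clearly finger-tight, not cranked down), then fold the lever down flat to lock it. Keep the stone where it lies and leave the other things alone.

Things in the scene. Friction and masses are not known exactly. Their poses are not given: they have to be found in the camera images.
- clamp: Fixed bridge clamp: an aluminium bridge (40 x 144 x 18 mm, its long side along this y) on two steel posts 110 mm apart; origin midway between the posts at the bed's top, z up; the bridge's top is 93 mm above it. The upright clamp bolt runs down through the bridge's middle.
- lever_hinge (a point): Pivot of the lever in the bolt's head, on the bolt's vertical axis, at first about 172 mm above the table. The round head is 32 mm wide, its top 8 mm below this point; two cheeks and a back plate rise 10 mm above it. Turned clockwise seen from above, bolt and pivot sink 20 mm per full turn (fast thread). z is up; x is the way the lever folds (away from the back plate).
- lever_mid (a point): Middle of the lever, 30 mm from its pivot. A plain aluminium blade, upright at first: 10 mm thick (its x, the way it folds), 20 mm wide (its y, along the pivot), free end 60 mm above the pivot (its z). It is the handle for turning the bolt: pinch its two flat faces from above and turn it about the bolt's axis.
- lever (a joint): Lever angle in rad: 0 upright (open), 1.57 lying flat (closed); it folds only towards its x side. Its friction is about 0.12 N m: some 3 N near its end folds it, and it stays where it is left. Folding drives the foot 1.5 mm further down.
- foot: Sprung swivel foot of the bolt (40 mm wide, 12 N/mm) under the bridge; origin at its underside, z up; at first 1 to 10 mm above the stone. The bolt has 0.16 N m of dry friction (at rest it may act either way); with the foot on the stone 0.0032 N m per newton of foot force is added, some 0.1 N m per rad. Snug is 12 to 40 N: 0.04 to 0.13 N m above free turning; over 50 N cracks the stone.
- stone_mid (a point): Middle of the brown rough stone, about 70 mm wide and roughly 40 mm high, loose on the slotted aluminium bed under the bridge.
- offcut: Small grey stone offcut, 45 x 30 x 20 mm, loose on the bed: leave it. Origin at its underside.
- spare_knob: Black knob, 36 mm wide, 30 mm high, loose on the bed: leave it. Origin at its underside.
- spray_can: Aluminium can, 60 mm wide, 150 mm high, on the table: leave it. Origin at its underside.
- mug: White mug, 80 mm wide, 90 mm high: leave it. Origin at its underside.
- wrench: Steel wrench, 170 mm long, lying on the table: leave it.
- brush: Brush, 180 mm long, lying on the table: leave it.
- loupe: Black loupe, 36 mm wide, 28 mm high: leave it. Origin at its underside.

How it is judged:
On the way, in this order (a step that is already met when the one before it is completed fails the run):
1. the bolt is snug on the stone (foot force 12 to 40 N) with the lever still upright (contact force between foot and stone between 12 and 40 N and value of joint lever below 0.25 rad), for 0.2 s.
2. the lever is folded flat (value of joint lever above 1.45 rad), for 0.2 s.
At the end, for the whole second after the job is handed in: The lever lies flat (within 0.12 rad), the foot presses on the stone with 24 to 70 N, and the stone is at rest within 10 mm of where it lay (value of joint lever above 1.45 rad and contact force between foot and stone between 24 and 70 N and distance of stone_mid from where it was at the start of the episode below 0.01 m and linear speed of stone below 0.02 m/s); the robot touches nothing.
It fails at once if the bolt is cranked down with the lever open (foot force over 50 N), which cracks the stone (contact force between foot and stone above 50 N and value of joint lever below 0.25 rad).
It fails at once if the stone is crushed (foot force over 80 N) (contact force between foot and stone above 80 N).
It fails at once if one of the other things is pushed more than 30 mm (distance of any of offcut, spare_knob, spray_can, mug, wrench, brush, loupe from where it was at the start of the episode above 0.03 m).
It also fails if it takes over 72 s, if anything falls off the work surface, if the arm or the gripper's body presses on something with over 40 N, if the wrist force passes 120 N, or if a joint passes its speed limit or range.

## Working session

There is one attempt and no reset: what is moved stays moved. The work goes in short steps, Python scripts to look and compute and a tool call to move; the robot and the scene stay as the last step left them, time stands still between calls to the robot, and variables do not carry over. Pictures are saved under pics/ and viewed, and the job is handed in when it is done.

Besides the shell and the picture viewer there is one more tool, called after ">>>" as name(argument=value, ...), one argument or row to a line, values as JSON. arm_command: Moves the arm, as the interface text tells. Its arguments: {"type":"object","properties":{"increments":{"type":"array","items":{"type":"object","properties":{"gripper":{"type":"number"},"dx":{"type":"number"},"dy":{"type":"number"},"dz":{"type":"number"},"spin":{"type":"number"}}}},"grip_force":{"type":"number"}},"required":["increments"]}

```bash
mkdir -p pics
python3 - <<'E'
from bench import read_state,cams,job,r
import cv2
s=read_state()
for k in s: print(k,s[k])
print(r.grasp_offset)
for n in ["scene","top","wrist"]:
    cv2.imwrite(f"pics/{n}0.png",cams.camera(n)[:,:,::-1]); i=cams.camera_info(n); print(n,i)
E
```

```text
time 0.0
joint_positions [ 1.1294131   0.33284883 -0.06469621  1.46091607  0.02160045  1.34988634
 -0.0885188 ]
joint_vel [ 3.47341431e-05  8.46787729e-04  4.58186226e-04 -1.21663322e-04
  1.16365640e-03 -1.53825935e-04 -3.78284628e-05]
joint_torque [-6.69166511e-04 -6.23253107e+01  2.39815313e-02 -3.89906716e+01
 -6.13146974e-02  3.93625244e-02  1.56528222e-04]
ee_pos [ 0.25398546 -0.57062908  0.20118039]
eef_rot [ 9.78157519e-01  2.07863904e-01 -1.72885372e-04 -6.59274638e-04]
ft_force [0.05243573 0.24565015 0.26976927]
torque [-0.00147778  0.02860249 -0.00298866]
width 0.08692333734295132
0.0187
scene {'K': array([[361.61830505,   0.        , 320.25870965],
       [  0.        , 361.61830505, 204.11048058],
       [  0.        ,   0.        ,   1.        ]]), 'rvec': array([ 2.05742473,  0.76812711, -0.42878331]), 'tvec': array([-0.43350199, -0.06841984,  1.38369842])}
top {'K': array([[426.6794699 ,   0.        , 331.28366887],
       [  0.        , 426.6794699 , 206.14778028],
       [  0.        ,   0.        ,   1.        ]]), 'rvec': array([ 2.1650489 , -2.13855561,  0.12650063]), 'tvec': array([0.02553972, 0.58462881, 1.38721359])}
wrist {'K': array([[312.90265021,   0.        , 318.47364782],
       [  0.        , 312.90265021, 202.50811524],
       [  0.        ,   0.        ,   1.        ]]), 'rvec': array([-2.42034199,  1.5715729 ,  0.23186682]), 'tvec': array([-0.62445071, -0.03498286,  0.38981752])}
```

View pics/scene0.png

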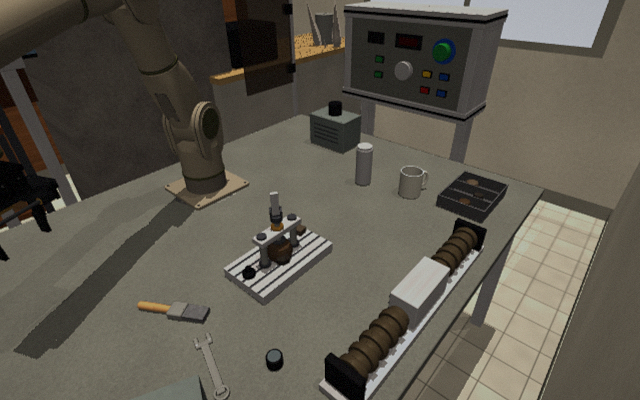

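View pics/top0.png

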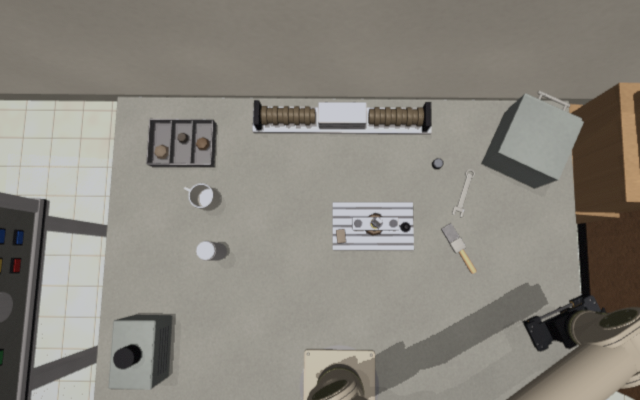

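View pics/wrist0.png

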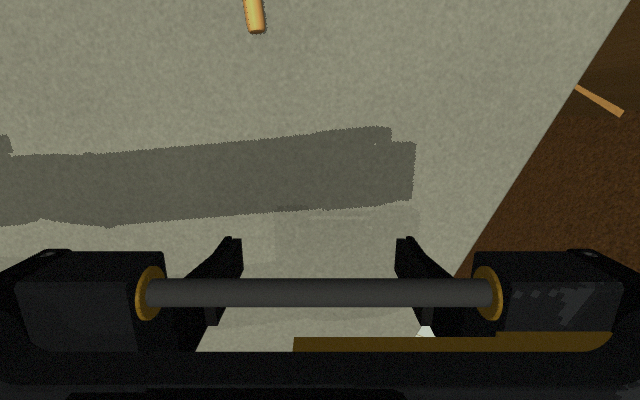

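Run:
```python
import cv2
a=cv2.imread("pics/top0.png")[195:255,325:420]; cv2.imwrite("pics/topc.png",cv2.resize(a,None,fx=8,fy=8,interpolation=cv2.INTER_CUBIC))
a=cv2.imread("pics/scene0.png")[180:300,220:340]; cv2.imwrite("pics/scenec.png",cv2.resize(a,None,fx=5,fy=5,interpolation=cv2.INTER_CUBIC))
```

```text
(no output)
```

View pics/topc.png

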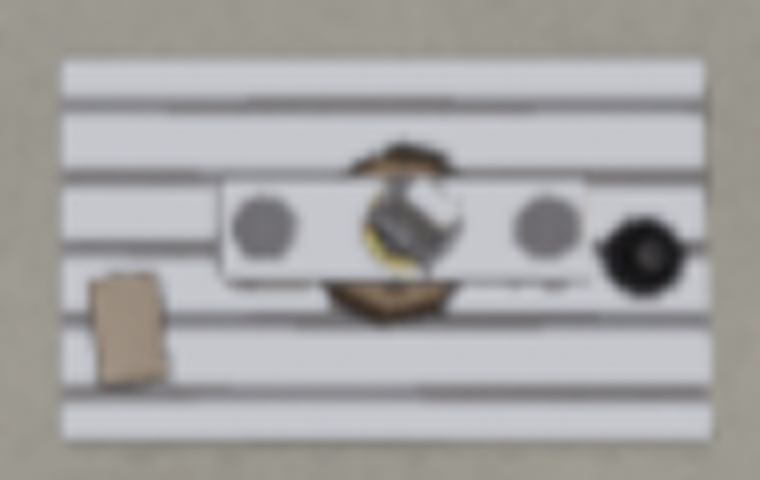

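View pics/scenec.png

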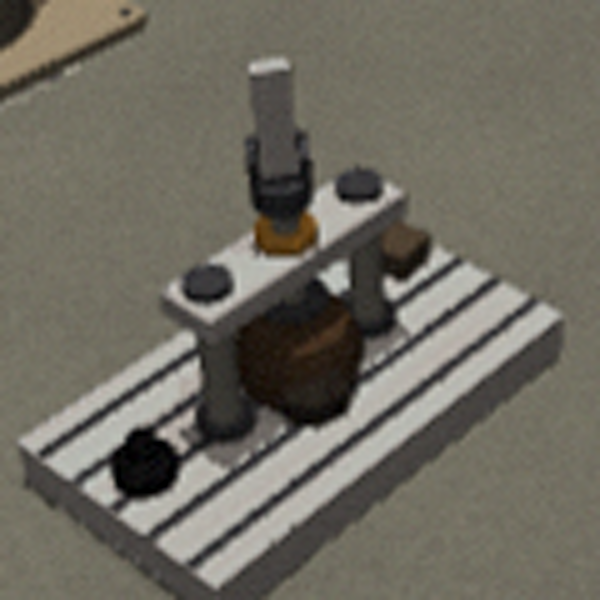

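```bash
cat > h.py <<'E'
import numpy as np,cv2
from scipy.spatial.transform import Rotation as R
from bench import read_state,cams,job,r
def cam(n):
    i=cams.camera_info(n); Rm=cv2.Rodrigues(np.array(i["rvec"]))[0]; t=np.array(i["tvec"]).ravel(); return i["K"],Rm,t
def ray(n,u,v,c=None):
    K,Rm,t=c or cam(n); C=-Rm.T@t; d=Rm.T@np.linalg.solve(K,[u,v,1.]); return C,d
def atz(n,u,v,z,c=None):
    C,d=ray(n,u,v,c); return C+d*(z-C[2])/d[2]
def proj(n,p,c=None):
    K,Rm,t=c or cam(n); q=K@(Rm@np.array(p)+t); return q[:2]/q[2]
def save(n,name,box=None,f=1):
    a=cams.camera(n)[:,:,::-1]
    if box: a=a[box[1]:box[3],box[0]:box[2]]
    cv2.imwrite(f"pics/{name}.png",cv2.resize(np.ascontiguousarray(a),None,fx=f,fy=f,interpolation=cv2.INTER_CUBIC))
E
python3 - <<'E'
from h import *
np.set_printoptions(precision=4,suppress=True)
for n in ["scene","top","wrist"]:
    print(n,ray(n,320,200))
s=read_state(); Rt=R.from_quat(s["eef_rot"]).as_matrix(); K,Rm,t=cam("wrist")
print(Rt); print("cam in tool",Rt.T@(-Rm.T@t-s["ee_pos"]),Rt.T@Rm.T)
for z in (0.11,0.12,0.125,.13):
    a=atz("top",325+264/8,195+227/8,z);b=atz("top",325+547/8,195+227/8,z);print(z,a,b,np.linalg.norm(a-b),(a+b)/2)
for c in [(62,60),(705,60),(62,440),(710,440)]: print(atz("top",325+c[0]/8,195+c[1]/8,.03))
def tri(a,b):
    (C1,d1),(C2,d2)=a,b
    A=np.stack([d1,-d2],1); x=np.linalg.lstsq(A,C2-C1,rcond=None)[0]
    p,q=C1+d1*x[0],C2+d2*x[1]; return (p+q)/2,np.linalg.norm(p-q)
print("tip",tri(ray("top",325+435/8,195+205/8),ray("scene",220+270/5,180+67/5)))
print("postL",tri(ray("top",325+264/8,195+227/8),ray("scene",220+358/5,180+184/5)))
print("postR",tri(ray("top",325+547/8,195+227/8),ray("scene",220+208/5,180+283/5)))
E
```

```text
scene (array([ 1.1176, -0.595 ,  0.7102]), array([-0.5596,  0.6204, -0.5496]))
top (array([0.4047, 0.0188, 1.4501]), array([ 0.14  ,  0.0364, -0.9899]))
wrist (array([ 0.3266, -0.5379,  0.3836]), array([-0.2553, -0.1197, -0.9595]))
[[ 0.9136  0.4067 -0.0005]
 [ 0.4067 -0.9136  0.001 ]
 [-0.0001 -0.0011 -1.    ]]
cam in tool [ 0.0796 -0.0007 -0.1823] [[ 0.0002 -0.9572 -0.2896]
 [ 1.     -0.0002  0.0016]
 [-0.0016 -0.2896  0.9572]]
0.11 [ 0.5213 -0.0528  0.11  ] [ 0.5227 -0.164   0.11  ] 0.11124008680767644 [ 0.522  -0.1084  0.11  ]
0.12 [ 0.5205 -0.0523  0.12  ] [ 0.5218 -0.1627  0.12  ] 0.11040997326839015 [ 0.5211 -0.1075  0.12  ]
0.125 [ 0.52  -0.052  0.125] [ 0.5214 -0.162   0.125 ] 0.10999491649874694 [ 0.5207 -0.107   0.125 ]
0.13 [ 0.5196 -0.0517  0.13  ] [ 0.5209 -0.1613  0.13  ] 0.10957985972910379 [ 0.5203 -0.1065  0.13  ]
[0.5976 0.028  0.03  ]
[ 0.6007 -0.2415  0.03  ]
[0.4389 0.0261 0.03  ]
[ 0.4422 -0.2417  0.03  ]
tip (array([ 0.5206, -0.1062,  0.2305]), np.float64(0.003477273160908925))
postL (array([ 0.5202, -0.0513,  0.128 ]), np.float64(0.0014142390814654068))
postR (array([ 0.5217, -0.161 ,  0.1271]), np.float64(0.0017380213661918392))
```

>>> arm_command(
  increments=[
    {"dx": 0.027,"dy": -0.02,"dz": -0.015},
    {"dx": 0.027,"dy": -0.02,"dz": -0.015},
    {"dx": 0.027,"dy": -0.02,"dz": -0.015},
    {"dx": 0.027,"dy": -0.02,"dz": -0.015},
    {"dx": 0.027,"dy": -0.02,"dz": -0.015},
    {"dx": 0.027,"dy": -0.02,"dz": -0.015},
    {"dx": 0.027,"dy": -0.02,"dz": -0.015},
    {"dx": 0.027,"dy": -0.02,"dz": -0.015},
  ],
)

```text
validation failed for argument at $.in...
```

>>> arm_command(
  increments=[
    {"dx": 0.027,"dy": -0.02},
    {"dx": 0.027,"dy": -0.02},
    {"dx": 0.027,"dy": -0.02},
    {"dx": 0.027,"dy": -0.02},
    {"dx": 0.027,"dy": -0.02},
    {"dx": 0.027,"dy": -0.02},
    {"dx": 0.027,"dy": -0.02},
    {},
  ],
)

```text
validation failed for argument at $.in...
```

Run:
```python
from h import *
s=read_state(); print(s["time"],s["joint_positions"],s["ee_pos"],R.from_quat(s["eef_rot"]).as_matrix()[:2,0],s["ft_force"],s["torque"])
save("wrist","w1")
save("scene","s1",(220,180,340,300),5)
```

```text
0.15 [ 1.12937259  0.33273953 -0.0646916   1.46073376  0.02161342  1.34989808
 -0.08849705] [ 0.25404303 -0.57070175  0.20133567] [0.913562   0.40669947] [-0.73082209  0.94034893  0.96838534] [-0.00330913 -0.0152994  -0.05759177]
```

View pics/w1.png

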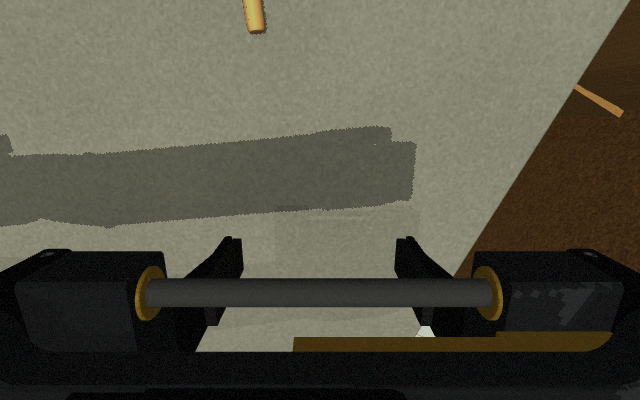

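>>> arm_command(
  increments=[
    {"gripper": 100,"dx": 0.027,"dy": -0.02,"dz": -0.015,"spin": 0},
    {"gripper": 100,"dx": 0.027,"dy": -0.02,"dz": -0.015,"spin": 0},
    {"gripper": 100,"dx": 0.027,"dy": -0.02,"dz": -0.015,"spin": 0},
    {"gripper": 100,"dx": 0.027,"dy": -0.02,"dz": -0.015,"spin": 0},
    {"gripper": 100,"dx": 0.027,"dy": -0.02,"dz": -0.015,"spin": 0},
    {"gripper": 100,"dx": 0.027,"dy": -0.02,"dz": -0.015,"spin": 0},
    {"gripper": 100,"dx": 0.027,"dy": -0.02,"dz": -0.015,"spin": 0},
    {"gripper": 100,"dx": 0.027,"dy": -0.02,"dz": -0.015,"spin": 0},
  ],
  grip_force=20,
)

```text
time: 1.25
ee_pos: [0.3868, -0.3359, 0.3225]
eef_rot: [0.978, 0.208, 0.0, 0.0]
ft_force: [0.6, -0.4, -0.2]
width: 0.0872
```

>>> arm_command(
  increments=[
    {"gripper": 100,"dx": 0.027,"dy": -0.02,"dz": 0,"spin": 0},
    {"gripper": 100,"dx": 0.027,"dy": -0.02,"dz": 0,"spin": 0},
    {"gripper": 100,"dx": 0.027,"dy": -0.02,"dz": 0,"spin": 0},
    {"gripper": 100,"dx": 0.027,"dy": -0.02,"dz": 0,"spin": 0},
    {"gripper": 100,"dx": 0.027,"dy": -0.02,"dz": 0,"spin": 0},
    {"gripper": 100,"dx": 0.027,"dy": -0.02,"dz": 0,"spin": 0},
    {"gripper": 100,"dx": 0.027,"dy": -0.02,"dz": 0,"spin": 0},
    {"gripper": 100,"dx": 0,"dy": 0,"dz": 0,"spin": 0},
  ],
)

```text
time: 2.25
ee_pos: [0.503, -0.1294, 0.3219]
eef_rot: [0.978, 0.21, 0.0, -0.0]
ft_force: [-0.7, 0.0, 0.3]
width: 0.0872
```

Run:
```python
from h import *
s=read_state(); print(s["time"],s["joint_positions"],s["ee_pos"],R.from_quat(s["eef_rot"]).as_matrix()[:2,0],s["ft_force"],s["torque"])
save("wrist","w2")
save("scene","s2",(200,120,340,300),4)
```

```text
2.25 [ 0.6019473   0.08931607 -0.46874752  1.51091794  0.03944233  1.55088225
 -1.01328848] [ 0.50303559 -0.12937846  0.32186691] [0.91166322 0.41093781] [-0.66537569  0.02201948  0.34215829] [0.0005094  0.034195   0.01134355]
```

View pics/w2.png

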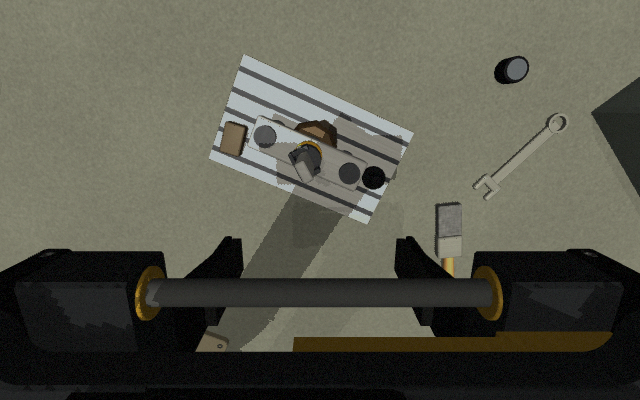

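Run:
```python
from h import *
a=cv2.imread("pics/w2.png")[105:205,230:400]; cv2.imwrite("pics/w2c.png",cv2.resize(a,None,fx=4.7,fy=4.7,interpolation=cv2.INTER_CUBIC))
a=cv2.imread("pics/w2.png")[135:190,280:335]; cv2.imwrite("pics/w2d.png",cv2.resize(a,None,fx=10,fy=10,interpolation=cv2.INTER_CUBIC))
```

```text
(no output)
```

View pics/w2c.png

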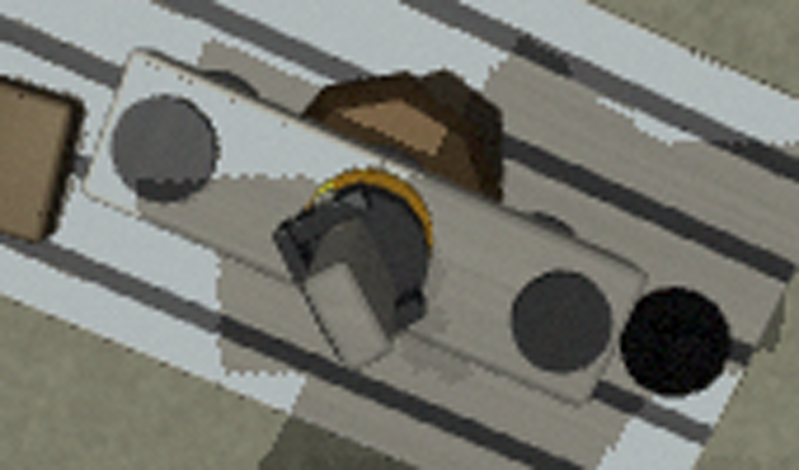

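View pics/w2d.png

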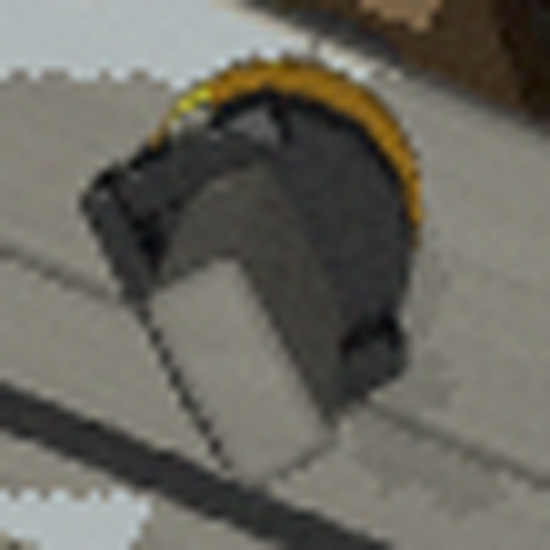

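View pics/s2.png

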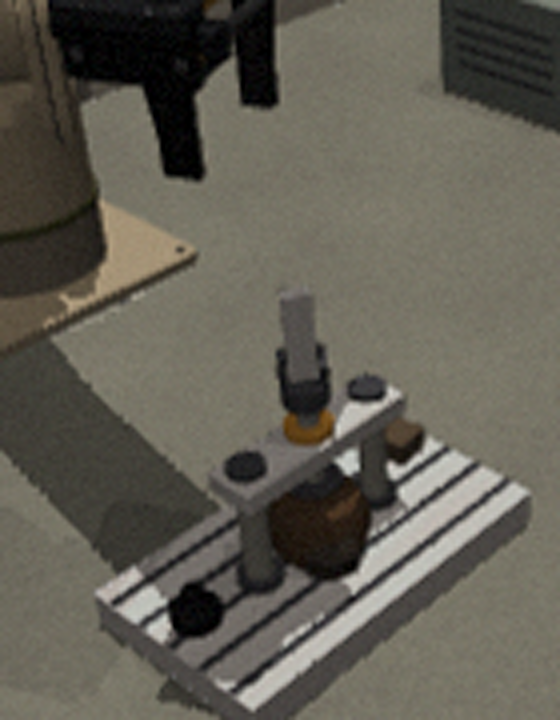

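Run:
```python
from h import *
np.set_printoptions(precision=4,suppress=True)
c=cam("wrist")
P=[atz("wrist",280+x/10,135+y/10,.232,c)[:2] for x,y in [(148,298),(237,260),(333,437),(250,487)]]
P=np.array(P);print(P,P.mean(0))
for a,b in [(0,3),(1,2),(0,1),(3,2)]:
    d=P[b]-P[a];print(np.linalg.norm(d),np.degrees(np.arctan2(d[1],d[0])))
# posts and head
for x,y in [(164,148),(562,320)]: print(atz("wrist",230+x/4.7,105+y/4.7,.128,c))
```

```text
[[ 0.5225 -0.1004]
 [ 0.5288 -0.1062]
 [ 0.5177 -0.1202]
 [ 0.5106 -0.1153]] [ 0.5199 -0.1105]
0.01910949276395534 -128.80475934731712
0.01784281501481043 -128.2249714484083
0.008527379154350147 -42.89425036119593
0.0087112171307551 -34.46314155042276
[ 0.5194 -0.0555  0.128 ]
[ 0.5205 -0.1658  0.128 ]
```

>>> arm_command(
  increments=[
    {"gripper": 100,"dx": 0.012,"dy": -0.0058,"dz": 0.01,"spin": 0},
    {"gripper": 100,"dx": 0.0119,"dy": -0.0058,"dz": 0.01,"spin": 0},
    {"gripper": 100,"dx": 0,"dy": 0,"dz": 0.01,"spin": -7},
    {"gripper": 100,"dx": 0,"dy": 0,"dz": 0.01,"spin": -7},
    {"gripper": 100,"dx": 0,"dy": 0,"dz": 0.01,"spin": -7},
    {"gripper": 100,"dx": 0,"dy": 0,"dz": 0.01,"spin": -6.2},
    {"gripper": 100,"dx": 0,"dy": 0,"dz": 0.01,"spin": 0},
    {"gripper": 100,"dx": 0,"dy": 0,"dz": 0,"spin": 0},
  ],
)

```text
time: 3.35
ee_pos: [0.5189, -0.1116, 0.2508]
eef_rot: [0.902, 0.431, -0.001, -0.001]
ft_force: [0.2, 0.5, -0.5]
width: 0.087
```

Run:
```python
from h import *
s=read_state(); Rt=R.from_quat(s["eef_rot"]).as_matrix();print(s["time"],s["joint_positions"],s["ee_pos"],np.degrees(np.arctan2(Rt[1,0],Rt[0,0])),s["torque"])
c=cam("wrist")
save("wrist","w3")
a=cv2.imread("pics/w3.png")[130:330,200:440]; cv2.imwrite("pics/w3c.png",cv2.resize(a,None,fx=3,fy=3,interpolation=cv2.INTER_CUBIC))
for z in (0.0,.0187): print(proj("wrist",s["ee_pos"]-Rt[:,2]*z,c))
```

```text
3.35 [ 0.59757083  0.13863752 -0.51789533  1.6095473   0.06897475  1.41344374
 -0.60663376] [ 0.51893753 -0.11163051  0.25081273] 51.06718682292199 [-0.06008736 -0.03403965  0.01060217]
[319.01917633 239.82352808]
[319.11273493 252.98881629]
```

View pics/w3c.png

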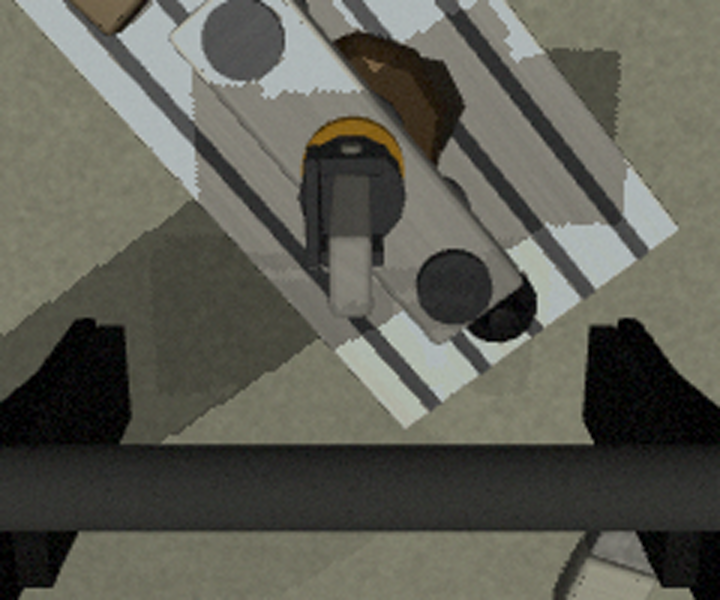

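Run:
```python
from h import *
np.set_printoptions(precision=4,suppress=True)
s=read_state(); Rt=R.from_quat(s["eef_rot"]).as_matrix();c=cam("wrist")
def rel(x,y,z):
    p=atz("wrist",200+x/3,130+y/3,z,c); return p, Rt.T@(p-s["ee_pos"])
for q in [(330,240),(370,235),(372,313),(331,317)]: print(rel(*q,.232))
p=[rel(*q,.128) for q in [(243,39),(454,287)]]; print("posts",p,(p[0][0]+p[1][0])/2, (p[0][1]+p[1][1])/2)
```

```text
(array([ 0.5229, -0.0975,  0.232 ]), array([ 0.0134, -0.0061,  0.0195]))
(array([ 0.5307, -0.1022,  0.232 ]), array([0.0146, 0.003 , 0.0195]))
(array([ 0.5192, -0.1174,  0.232 ]), array([-0.0044,  0.0035,  0.0195]))
(array([ 0.5111, -0.1122,  0.232 ]), array([-0.0054, -0.006 ,  0.0195]))
posts [(array([ 0.5205, -0.0521,  0.128 ]), array([ 0.0472, -0.0364,  0.1235])), (array([ 0.5218, -0.1628,  0.128 ]), array([-0.0381,  0.0341,  0.1235]))] [ 0.5211 -0.1075  0.128 ] [ 0.0045 -0.0011  0.1235]
```

>>> arm_command(
  increments=[
    {"gripper": 100,"dx": 0.0045,"dy": -0.0014,"dz": 0,"spin": 0},
    {"gripper": 60,"dx": 0,"dy": 0,"dz": 0.011,"spin": 0},
    {"gripper": 40,"dx": 0,"dy": 0,"dz": 0.011,"spin": 0},
    {"gripper": 30,"dx": 0,"dy": 0,"dz": 0.011,"spin": 0},
    {"gripper": 30,"dx": 0,"dy": 0,"dz": 0.011,"spin": 0},
    {"gripper": 30,"dx": 0,"dy": 0,"dz": 0.011,"spin": 0},
    {"gripper": 30,"dx": 0,"dy": 0,"dz": 0.011,"spin": 0},
    {"gripper": 30,"dx": 0,"dy": 0,"dz": 0,"spin": 0},
  ],
)

```text
time: 4.4
ee_pos: [0.5205, -0.1075, 0.185]
eef_rot: [0.902, 0.432, -0.001, -0.0]
ft_force: [-0.2, 0.3, 0.1]
width: 0.0288
```

Run:
```python
from h import *
s=read_state(); Rt=R.from_quat(s["eef_rot"]).as_matrix();print(s["time"],s["joint_positions"],s["ee_pos"],np.degrees(np.arctan2(Rt[1,0],Rt[0,0])),s["ft_force"],s["torque"])
save("wrist","w4")
a=cv2.imread("pics/w4.png")[150:350,200:440]; cv2.imwrite("pics/w4c.png",cv2.resize(a,None,fx=3,fy=3,interpolation=cv2.INTER_CUBIC))
```

```text
4.4 [ 0.58790899  0.1773866  -0.52178684  1.70805237  0.09162278  1.28203403
 -0.63061584] [ 0.52050302 -0.10745291  0.18496222] 51.196314803348066 [-0.22267807  0.27926276  0.13328016] [-0.05001629 -0.02983355 -0.00213229]
```

View pics/w4c.png

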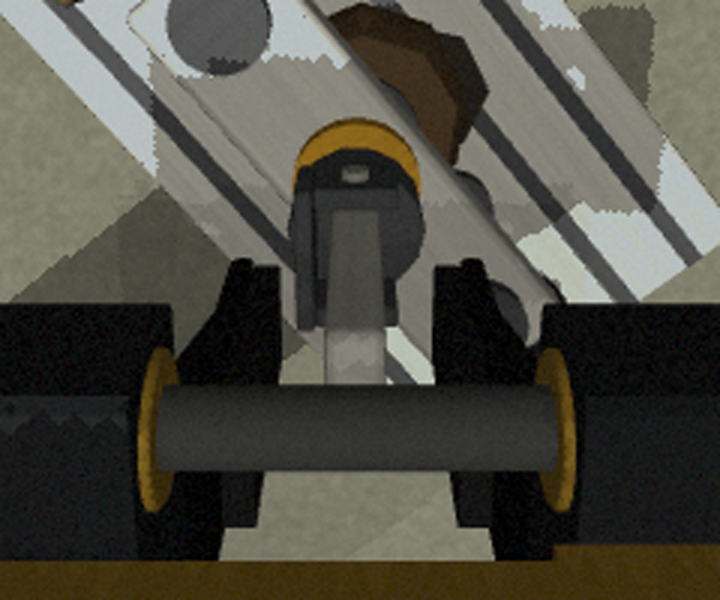

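>>> arm_command(
  increments=[
    {"gripper": 10,"dx": 0,"dy": 0,"dz": 0,"spin": 0},
    {"gripper": 5,"dx": 0,"dy": 0,"dz": 0,"spin": 0},
    {"gripper": 0,"dx": 0,"dy": 0,"dz": 0,"spin": 0},
    {"gripper": 0,"dx": 0,"dy": 0,"dz": 0,"spin": 0},
    {"gripper": 0,"dx": 0,"dy": 0,"dz": 0,"spin": 0},
    {"gripper": 0,"dx": 0,"dy": 0,"dz": 0,"spin": 0},
    {"gripper": 0,"dx": 0,"dy": 0,"dz": 0,"spin": 0},
    {"gripper": 0,"dx": 0,"dy": 0,"dz": 0,"spin": 0},
  ],
  grip_force=30,
)

```text
time: 5.45
ee_pos: [0.521, -0.1073, 0.1863]
eef_rot: [0.902, 0.432, 0.0, 0.0]
ft_force: [-2.2, 2.0, 5.2]
width: 0.0101
```

```bash
cat >> h.py <<'E'
def tq(n=6):
    F=[];M=[]
    for _ in range(n):
        cams.camera("top"); s=read_state(); F.append(s["ft_force"]);M.append(s["torque"])
    F=np.array(F);M=np.array(M);Rt=R.from_quat(s["eef_rot"]).as_matrix()
    print("t",round(s["time"],2),"w",round(s["width"],4),"p",np.round(s["ee_pos"],4),"psi",round(np.degrees(np.arctan2(Rt[1,0],Rt[0,0])),2),"j7",round(s["joint_positions"][6],3))
    print(" F",F.mean(0).round(2),"M",M.mean(0).round(4),"sd",M.std(0).round(4), "jt7",round(s["joint_torque"][6],4))
E
python3 - <<'E'
from h import *
tq()
E
```

```text
t 5.75 w 0.0098 p [ 0.521  -0.1073  0.1863] psi 51.21 j7 -0.63
 F [-3.13  2.06  5.79] M [0.4651 0.8512 0.102 ] sd [0.0339 0.0315 0.0325] jt7 -0.1129
```

>>> arm_command(
  increments=[
    {"gripper": 0,"dx": 0,"dy": 0,"dz": 0.0001,"spin": 2},
    {"gripper": 0,"dx": 0,"dy": 0,"dz": 0.0001,"spin": 2},
    {"gripper": 0,"dx": 0,"dy": 0,"dz": 0.0001,"spin": 2},
    {"gripper": 0,"dx": 0,"dy": 0,"dz": 0.0001,"spin": 2},
    {"gripper": 0,"dx": 0,"dy": 0,"dz": 0.0001,"spin": 2},
    {"gripper": 0,"dx": 0,"dy": 0,"dz": 0.0001,"spin": 2},
    {"gripper": 0,"dx": 0,"dy": 0,"dz": 0.0001,"spin": 2},
    {"gripper": 0,"dx": 0,"dy": 0,"dz": 0.0001,"spin": 2},
  ],
)

```text
time: 6.75
ee_pos: [0.5208, -0.1072, 0.1854]
eef_rot: [0.953, 0.302, -0.0, -0.0]
ft_force: [-3.5, 1.5, 4.7]
width: 0.0095
```

```bash
sed -i 's/F=\[\];M=\[\]/F=[];M=[];J=[]/; s/M.append(s\["torque"\])/M.append(s["torque"]);J.append(s["joint_torque"][6])/; s/"jt7",round(s\["joint_torque"\]\[6\],4)/"jt7",np.mean(J).round(4),np.std(J).round(4)/' h.py
python3 - <<'E'
from h import *
tq(4)
E
```

```text
t 6.95 w 0.0096 p [ 0.5209 -0.1073  0.1854] psi 35.2 j7 -0.906
 F [-4.    1.94  5.  ] M [0.5348 0.9583 0.0662] sd [0.0168 0.0254 0.0172] jt7 -0.1408 0.2755
```

>>> arm_command(
  increments=[
    {"gripper": 0,"dx": 0,"dy": -0.0001,"dz": 0.0002,"spin": 3},
    {"gripper": 0,"dx": 0,"dy": -0.0001,"dz": 0.0002,"spin": 3},
    {"gripper": 0,"dx": 0,"dy": -0.0001,"dz": 0.0002,"spin": 3},
    {"gripper": 0,"dx": 0,"dy": -0.0001,"dz": 0.0002,"spin": 3},
    {"gripper": 0,"dx": 0,"dy": 0,"dz": 0.0002,"spin": 3},
    {"gripper": 0,"dx": 0,"dy": 0,"dz": 0.0002,"spin": 3},
    {"gripper": 0,"dx": 0,"dy": 0,"dz": 0.0002,"spin": 3},
    {"gripper": 0,"dx": 0,"dy": 0,"dz": 0.0002,"spin": 3},
  ],
)

```text
time: 7.95
ee_pos: [0.5207, -0.1071, 0.184]
eef_rot: [0.995, 0.097, -0.0, 0.0]
ft_force: [-5.4, 1.7, 6.9]
width: 0.0098
```

```bash
cat >> h.py <<'E'
def q(n=3):
    for i in range(n+1):
        s=read_state(); Rt=R.from_quat(s["eef_rot"]).as_matrix()
        print(round(s["time"],3),"p",np.round(s["ee_pos"],4),"psi",round(np.degrees(np.arctan2(Rt[1,0],Rt[0,0])),2),"j7",round(s["joint_positions"][6],3),"v7",round(s["joint_vel"][6],3),"Ftool",(Rt.T@s["ft_force"]).round(1),"M",(Rt.T@s["torque"]).round(3),"jt7",round(s["joint_torque"][6],3),"w",round(s["width"],4))
        if i<n: cams.camera("top")
E
python3 - <<'E'
from h import *
q(4)
E
```

```text
7.95 p [ 0.5207 -0.1071  0.184 ] psi 11.1 j7 -1.322 v7 -0.412 Ftool [-5.  -2.7 -6.9] M [ 0.715 -1.004 -0.05 ] jt7 0.754 w 0.0098
8.0 p [ 0.5207 -0.107   0.184 ] psi 10.94 j7 -1.325 v7 0.073 Ftool [-3.3 -2.4 -7.2] M [ 0.748 -0.942 -0.109] jt7 0.435 w 0.0101
8.05 p [ 0.5207 -0.1071  0.184 ] psi 11.11 j7 -1.322 v7 0.037 Ftool [-4.2 -2.8 -7.8] M [ 0.729 -0.949 -0.076] jt7 -0.718 w 0.0097
8.1 p [ 0.5207 -0.107   0.184 ] psi 11.17 j7 -1.321 v7 0.009 Ftool [-4.1 -2.6 -7.8] M [ 0.786 -0.951 -0.053] jt7 -0.25 w 0.0098
8.15 p [ 0.5207 -0.1071  0.184 ] psi 11.19 j7 -1.321 v7 0.002 Ftool [-4.1 -2.1 -6.4] M [ 0.726 -0.993  0.026] jt7 -0.056 w 0.01
```

>>> arm_command(
  increments=[
    {"gripper": 0,"dx": -0.0008,"dy": -0.0005,"dz": -0.001,"spin": 2.5},
    {"gripper": 0,"dx": 0,"dy": 0,"dz": 0.0001,"spin": 2.5},
    {"gripper": 0,"dx": 0,"dy": 0,"dz": 0.0001,"spin": 2.5},
    {"gripper": 0,"dx": 0,"dy": 0,"dz": 0.0001,"spin": 2.5},
    {"gripper": 0,"dx": 0,"dy": 0,"dz": 0.0001,"spin": 2.5},
    {"gripper": 0,"dx": 0,"dy": 0,"dz": 0.0001,"spin": 2.5},
    {"gripper": 0,"dx": 0,"dy": 0,"dz": 0.0001,"spin": 2.5},
    {"gripper": 0,"dx": 0,"dy": 0,"dz": 0.0001,"spin": 2.5},
  ],
)

```text
time: 9.15
ee_pos: [0.5203, -0.1067, 0.1831]
eef_rot: [0.997, -0.077, 0.0, -0.0]
ft_force: [2.6, 1.1, -4.9]
width: 0.0095
```

Run:
```python
from h import *
q(3)
```

```text
9.15 p [ 0.5203 -0.1067  0.1831] psi -8.87 j7 -1.666 v7 -0.342 Ftool [ 2.4 -1.5  4.9] M [ 0.39   0.752 -0.128] jt7 0.573 w 0.0095
9.2 p [ 0.5203 -0.1067  0.1831] psi -8.99 j7 -1.668 v7 0.066 Ftool [ 3.6 -1.3  6.3] M [ 0.364  0.724 -0.134] jt7 0.431 w 0.0098
9.25 p [ 0.5202 -0.1067  0.1831] psi -8.82 j7 -1.665 v7 0.038 Ftool [ 3.9 -1.7  6.9] M [ 0.394  0.922 -0.063] jt7 -0.715 w 0.0096
9.3 p [ 0.5202 -0.1067  0.1832] psi -8.75 j7 -1.664 v7 0.013 Ftool [ 3.9 -1.3  8. ] M [ 0.402  1.077 -0.033] jt7 -0.338 w 0.0096
```

>>> arm_command(
  increments=[
    {"gripper": 0,"dx": 0.0004,"dy": -0.0001,"dz": 0.0006,"spin": 2.5},
    {"gripper": 0,"dx": 0,"dy": 0,"dz": 0.00014,"spin": 2.5},
    {"gripper": 0,"dx": 0,"dy": 0,"dz": 0.00014,"spin": 2.5},
    {"gripper": 0,"dx": 0,"dy": 0,"dz": 0.00014,"spin": 2.5},
    {"gripper": 0,"dx": 0,"dy": 0,"dz": 0.00014,"spin": 2.5},
    {"gripper": 0,"dx": 0,"dy": 0,"dz": 0.00014,"spin": 2.5},
    {"gripper": 0,"dx": 0,"dy": 0,"dz": 0.00014,"spin": 2.5},
    {"gripper": 0,"dx": 0,"dy": 0,"dz": 0.00014,"spin": 2.5},
  ],
)

```text
time: 10.3
ee_pos: [0.5204, -0.1065, 0.182]
eef_rot: [0.969, -0.249, -0.0, -0.0]
ft_force: [0.5, 2.1, -3.9]
width: 0.0098
```

Run:
```python
from h import *
q(3)
```

```text
10.3 p [ 0.5204 -0.1065  0.182 ] psi -28.8 j7 -2.011 v7 -0.344 Ftool [-0.6 -2.1  3.9] M [ 0.592  0.188 -0.142] jt7 0.576 w 0.0098
10.35 p [ 0.5204 -0.1065  0.182 ] psi -28.93 j7 -2.013 v7 0.064 Ftool [ 0.9 -2.   4.6] M [ 0.739  0.231 -0.097] jt7 0.405 w 0.0098
10.4 p [ 0.5203 -0.1065  0.182 ] psi -28.77 j7 -2.01 v7 0.037 Ftool [ 1.8 -3.9  4.3] M [ 0.731  0.223 -0.001] jt7 -0.716 w 0.0093
10.45 p [ 0.5203 -0.1065  0.182 ] psi -28.71 j7 -2.009 v7 0.008 Ftool [ 1.  -3.5  6.4] M [ 0.743  0.284 -0.039] jt7 -0.331 w 0.0097
```

>>> arm_command(
  increments=[
    {"gripper": 0,"dx": 0,"dy": -0.0002,"dz": 0.0005,"spin": 3},
    {"gripper": 0,"dx": 0,"dy": 0,"dz": 0.00017,"spin": 3},
    {"gripper": 0,"dx": 0,"dy": 0,"dz": 0.00017,"spin": 3},
    {"gripper": 0,"dx": 0,"dy": 0,"dz": 0.00017,"spin": 3},
    {"gripper": 0,"dx": 0,"dy": 0,"dz": 0.00017,"spin": 3},
    {"gripper": 0,"dx": 0,"dy": 0,"dz": 0.00017,"spin": 3},
    {"gripper": 0,"dx": 0,"dy": 0,"dz": 0.00017,"spin": 3},
    {"gripper": 0,"dx": 0,"dy": 0,"dz": 0.00017,"spin": 3},
  ],
)

```text
time: 11.45
ee_pos: [0.5205, -0.1063, 0.1806]
eef_rot: [0.896, -0.445, 0.0, -0.0]
ft_force: [2.1, 1.6, -2.7]
width: 0.01
```

Run:
```python
from h import *
q(2)
```

```text
11.45 p [ 0.5205 -0.1063  0.1806] psi -52.78 j7 -2.425 v7 -0.411 Ftool [ 0.  -2.7  2.7] M [ 0.689 -0.323 -0.146] jt7 0.724 w 0.01
11.5 p [ 0.5205 -0.1063  0.1806] psi -52.94 j7 -2.428 v7 0.079 Ftool [-1.5 -2.6  3.9] M [ 0.682 -0.324 -0.115] jt7 0.511 w 0.0097
11.55 p [ 0.5205 -0.1063  0.1806] psi -52.74 j7 -2.425 v7 0.041 Ftool [-1.6 -2.6  3.2] M [ 0.709 -0.355 -0.042] jt7 -0.827 w 0.0099
```

>>> arm_command(
  increments=[
    {"gripper": 70,"dx": 0,"dy": 0,"dz": 0,"spin": 0},
    {"gripper": 70,"dx": 0,"dy": 0,"dz": 0,"spin": 0},
    {"gripper": 70,"dx": 0,"dy": 0,"dz": 0,"spin": 0},
    {"gripper": 70,"dx": 0,"dy": 0,"dz": 0,"spin": 0},
    {"gripper": 70,"dx": 0,"dy": 0,"dz": 0,"spin": -10},
    {"gripper": 70,"dx": 0,"dy": 0,"dz": 0,"spin": -10},
    {"gripper": 70,"dx": 0,"dy": 0,"dz": 0,"spin": -10},
    {"gripper": 70,"dx": 0,"dy": 0,"dz": 0,"spin": -10},
  ],
)

```text
time: 12.55
ee_pos: [0.5205, -0.1067, 0.1806]
eef_rot: [0.994, -0.109, 0.0, 0.0]
ft_force: [-0.8, -0.1, 1.2]
width: 0.0609
```

Run:
```python
from h import *
q(1)
save("wrist","w5")
```

```text
12.55 p [ 0.5205 -0.1067  0.1806] psi -12.46 j7 -1.73 v7 1.371 Ftool [-0.8  0.3 -1.2] M [ 0.036 -0.    -0.007] jt7 -2.89 w 0.0609
12.6 p [ 0.5204 -0.1067  0.1806] psi -11.96 j7 -1.721 v7 -0.278 Ftool [ 0.1  0.1 -0.5] M [ 0.019 -0.069 -0.   ] jt7 -2.359 w 0.0606
```

View pics/w5.png

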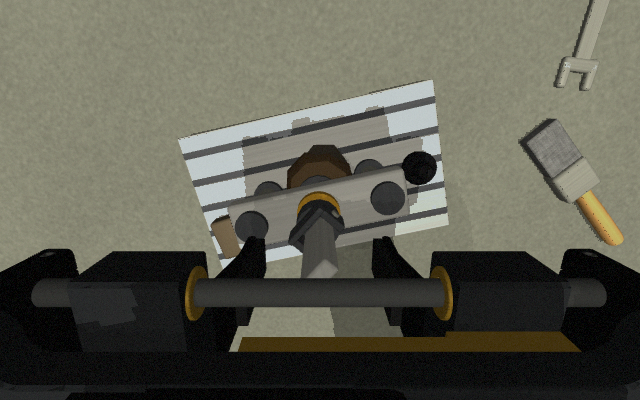

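>>> arm_command(
  increments=[
    {"gripper": 70,"dx": 0,"dy": 0,"dz": 0,"spin": -10},
    {"gripper": 70,"dx": 0,"dy": 0,"dz": 0,"spin": -10},
    {"gripper": 70,"dx": 0,"dy": 0,"dz": 0,"spin": -10},
    {"gripper": 70,"dx": 0,"dy": 0,"dz": 0,"spin": -10},
    {"gripper": 70,"dx": 0,"dy": 0,"dz": 0,"spin": -10},
    {"gripper": 70,"dx": 0,"dy": 0,"dz": 0,"spin": -10},
    {"gripper": 70,"dx": 0,"dy": 0,"dz": 0,"spin": -10},
    {"gripper": 70,"dx": 0,"dy": 0,"dz": 0,"spin": -10},
  ],
)

```text
time: 13.65
ee_pos: [0.5205, -0.1067, 0.1806]
eef_rot: [0.833, 0.554, -0.0, 0.0]
ft_force: [0.2, -0.3, 0.2]
width: 0.0611
```

>>> arm_command(
  increments=[
    {"gripper": 70,"dx": 0,"dy": 0,"dz": 0,"spin": -10},
    {"gripper": 70,"dx": 0,"dy": 0,"dz": 0,"spin": -10},
    {"gripper": 70,"dx": 0,"dy": 0,"dz": 0,"spin": -10},
    {"gripper": 50,"dx": 0,"dy": 0,"dz": 0,"spin": -10},
    {"gripper": 30,"dx": 0,"dy": 0,"dz": 0,"spin": -10},
    {"gripper": 30,"dx": 0,"dy": 0,"dz": 0,"spin": -10},
    {"gripper": 30,"dx": 0,"dy": 0,"dz": 0,"spin": 0},
    {"gripper": 30,"dx": 0,"dy": 0,"dz": 0,"spin": 0},
  ],
)

```text
time: 14.65
ee_pos: [0.5204, -0.1067, 0.1806]
eef_rot: [0.447, 0.894, -0.0, 0.0]
ft_force: [-0.4, 0.1, -0.1]
width: 0.0272
```

Run:
```python
from h import *
q(1)
save("wrist","w6")
a=cv2.imread("pics/w6.png")[150:350,200:440]; cv2.imwrite("pics/w6c.png",cv2.resize(a,None,fx=3,fy=3,interpolation=cv2.INTER_CUBIC))
```

```text
14.65 p [ 0.5204 -0.1067  0.1806] psi 126.86 j7 0.665 v7 0.022 Ftool [ 0.3 -0.2  0.1] M [-0.138 -0.034  0.047] jt7 0.038 w 0.0272
14.7 p [ 0.5204 -0.1066  0.1806] psi 126.93 j7 0.667 v7 0.024 Ftool [ 0.1 -0.4  0.8] M [-0.116 -0.086  0.032] jt7 -0.069 w 0.0268
```

View pics/w6c.png

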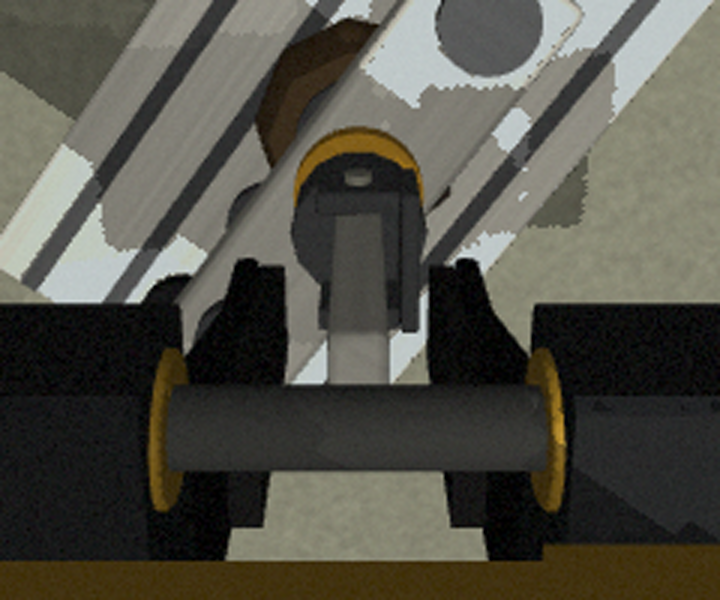

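>>> arm_command(
  increments=[
    {"gripper": 10,"dx": 0,"dy": 0.0002,"dz": 0,"spin": 0},
    {"gripper": 5,"dx": 0,"dy": 0,"dz": 0,"spin": 0},
    {"gripper": 0,"dx": 0,"dy": 0,"dz": 0,"spin": 0},
    {"gripper": 0,"dx": 0,"dy": 0,"dz": 0,"spin": 0},
    {"gripper": 0,"dx": 0,"dy": 0,"dz": -0.0006,"spin": 0},
    {"gripper": 0,"dx": 0,"dy": 0,"dz": 0,"spin": 0},
    {"gripper": 0,"dx": 0,"dy": 0,"dz": 0,"spin": 0},
    {"gripper": 0,"dx": 0,"dy": 0,"dz": 0,"spin": 0},
  ],
)

```text
time: 15.75
ee_pos: [0.5206, -0.1064, 0.1808]
eef_rot: [0.445, 0.896, 0.0, -0.0]
ft_force: [4.9, 1.2, -10.5]
width: 0.0098
```

Run:
```python
from h import *
q(2)
```

```text
15.75 p [ 0.5206 -0.1064  0.1808] psi 127.2 j7 0.671 v7 -0.0 Ftool [-2.   4.7 10.5] M [-1.256 -0.691 -0.059] jt7 -0.074 w 0.0098
15.8 p [ 0.5206 -0.1064  0.1808] psi 127.2 j7 0.671 v7 -0.0 Ftool [-3.   3.9 11.6] M [-1.278 -0.651 -0.063] jt7 -0.074 w 0.0097
15.85 p [ 0.5206 -0.1064  0.1808] psi 127.2 j7 0.671 v7 -0.001 Ftool [-2.4  2.9 12.3] M [-1.314 -0.733 -0.056] jt7 -0.074 w 0.0098
```

>>> arm_command(
  increments=[
    {"gripper": 0,"dx": -0.0002,"dy": 0.0003,"dz": 0.0007,"spin": 2},
    {"gripper": 0,"dx": 0,"dy": 0,"dz": 0.00011,"spin": 2},
    {"gripper": 0,"dx": 0,"dy": 0,"dz": 0.00011,"spin": 2},
    {"gripper": 0,"dx": 0,"dy": 0,"dz": 0.00011,"spin": 2},
    {"gripper": 0,"dx": 0,"dy": 0,"dz": 0.00011,"spin": 2},
    {"gripper": 0,"dx": 0,"dy": 0,"dz": 0.00011,"spin": 2},
    {"gripper": 0,"dx": 0,"dy": 0,"dz": 0.00011,"spin": 2},
    {"gripper": 0,"dx": 0,"dy": 0,"dz": 0.00011,"spin": 2},
  ],
)

```text
time: 16.85
ee_pos: [0.5209, -0.1064, 0.1798]
eef_rot: [0.566, 0.824, -0.0, -0.0]
ft_force: [-1.9, 1.2, -3.0]
width: 0.0097
```

Run:
```python
from h import *
q(2)
```

```text
16.85 p [ 0.5209 -0.1064  0.1798] psi 111.07 j7 0.393 v7 -0.273 Ftool [ 1.8 -1.3  3. ] M [-0.009  0.51  -0.099] jt7 0.434 w 0.0097
16.9 p [ 0.5209 -0.1064  0.1798] psi 110.97 j7 0.392 v7 0.055 Ftool [1.4 0.  1.5] M [-0.046  0.499 -0.1  ] jt7 0.353 w 0.0098
16.95 p [ 0.5209 -0.1064  0.1797] psi 111.12 j7 0.394 v7 0.038 Ftool [2.4 0.3 3.5] M [-0.026  0.507 -0.082] jt7 -0.584 w 0.0099
```

>>> arm_command(
  increments=[
    {"gripper": 0,"dx": 0.0001,"dy": 0,"dz": 0.0003,"spin": 2},
    {"gripper": 0,"dx": 0,"dy": 0,"dz": 0.00011,"spin": 2},
    {"gripper": 0,"dx": 0,"dy": 0,"dz": 0.00011,"spin": 2},
    {"gripper": 0,"dx": 0,"dy": 0,"dz": 0.00011,"spin": 2},
    {"gripper": 0,"dx": 0,"dy": 0,"dz": 0.00011,"spin": 2},
    {"gripper": 0,"dx": 0,"dy": 0,"dz": 0.00011,"spin": 2},
    {"gripper": 0,"dx": 0,"dy": 0,"dz": 0.00011,"spin": 2},
    {"gripper": 0,"dx": 0,"dy": 0,"dz": 0.00011,"spin": 2},
  ],
)

```text
time: 17.95
ee_pos: [0.5211, -0.1064, 0.1788]
eef_rot: [0.675, 0.738, 0.0, 0.0]
ft_force: [-2.0, 2.4, 2.2]
width: 0.0099
```

Run:
```python
from h import *
q(2)
```

```text
17.95 p [ 0.5211 -0.1064  0.1788] psi 95.07 j7 0.119 v7 -0.271 Ftool [ 2.5 -1.8 -2.2] M [ 0.397  0.639 -0.113] jt7 0.452 w 0.0099
18.0 p [ 0.5211 -0.1064  0.1787] psi 94.97 j7 0.117 v7 0.057 Ftool [ 1.9 -2.7 -2.1] M [ 0.43   0.596 -0.088] jt7 0.371 w 0.0099
18.05 p [ 0.5211 -0.1064  0.1788] psi 95.12 j7 0.12 v7 0.037 Ftool [ 2.5 -2.1 -2.8] M [ 0.365  0.542 -0.024] jt7 -0.567 w 0.0097
```

>>> arm_command(
  increments=[
    {"gripper": 0,"dx": 0.0002,"dy": -0.0002,"dz": -0.0001,"spin": 2},
    {"gripper": 0,"dx": 0,"dy": 0,"dz": 0.00011,"spin": 2},
    {"gripper": 0,"dx": 0,"dy": 0,"dz": 0.00011,"spin": 2},
    {"gripper": 0,"dx": 0,"dy": 0,"dz": 0.00011,"spin": 2},
    {"gripper": 0,"dx": 0,"dy": 0,"dz": 0.00011,"spin": 2},
    {"gripper": 0,"dx": 0,"dy": 0,"dz": 0.00011,"spin": 2},
    {"gripper": 0,"dx": 0,"dy": 0,"dz": 0.00011,"spin": 2},
    {"gripper": 0,"dx": 0,"dy": 0,"dz": 0.00011,"spin": 2},
  ],
)

```text
time: 19.05
ee_pos: [0.521, -0.1063, 0.178]
eef_rot: [0.771, 0.636, 0.0, 0.0]
ft_force: [3.8, 1.3, -1.5]
width: 0.01
```

Run:
```python
from h import *
q(2)
```

```text
19.05 p [ 0.521  -0.1063  0.178 ] psi 79.06 j7 -0.156 v7 -0.273 Ftool [2.  3.4 1.5] M [-0.959  0.324 -0.152] jt7 0.411 w 0.01
19.1 p [ 0.5209 -0.1063  0.178 ] psi 78.97 j7 -0.158 v7 0.056 Ftool [1.2 4.4 3. ] M [-1.043  0.342 -0.111] jt7 0.329 w 0.0099
19.15 p [ 0.5209 -0.1063  0.178 ] psi 79.11 j7 -0.155 v7 0.036 Ftool [1.4 4.5 2.5] M [-1.061  0.326 -0.147] jt7 -0.61 w 0.0099
```

>>> arm_command(
  increments=[
    {"gripper": 0,"dx": 0.0001,"dy": 0.0003,"dz": 0.0002,"spin": 2},
    {"gripper": 0,"dx": 0,"dy": 0,"dz": 0.00011,"spin": 2},
    {"gripper": 0,"dx": 0,"dy": 0,"dz": 0.00011,"spin": 2},
    {"gripper": 0,"dx": 0,"dy": 0,"dz": 0.00011,"spin": 2},
    {"gripper": 0,"dx": 0,"dy": 0,"dz": 0.00011,"spin": 2},
    {"gripper": 0,"dx": 0,"dy": 0,"dz": 0.00011,"spin": 2},
    {"gripper": 0,"dx": 0,"dy": 0,"dz": 0.00011,"spin": 2},
    {"gripper": 0,"dx": 0,"dy": 0,"dz": 0.00011,"spin": 2},
  ],
)

```text
time: 20.15
ee_pos: [0.5211, -0.1062, 0.1771]
eef_rot: [0.852, 0.523, 0.0, 0.0]
ft_force: [1.5, -0.8, 1.6]
width: 0.0096
```

Run:
```python
from h import *
q(3)
```

```text
20.15 p [ 0.5211 -0.1062  0.1771] psi 63.06 j7 -0.432 v7 -0.275 Ftool [-0.   1.7 -1.6] M [-0.555  0.136 -0.174] jt7 0.401 w 0.0096
20.2 p [ 0.5211 -0.1062  0.1771] psi 62.97 j7 -0.433 v7 0.056 Ftool [ 0.7  0.8 -2.5] M [-0.526  0.108 -0.148] jt7 0.319 w 0.0099
20.25 p [ 0.5211 -0.1062  0.1771] psi 63.11 j7 -0.431 v7 0.035 Ftool [ 0.1  2.  -2.3] M [-0.563  0.196 -0.104] jt7 -0.62 w 0.0097
20.3 p [ 0.5211 -0.1063  0.1771] psi 63.18 j7 -0.43 v7 0.013 Ftool [ 0.8  1.6 -2.1] M [-0.539  0.191 -0.044] jt7 -0.327 w 0.0097
```

>>> arm_command(
  increments=[
    {"gripper": 0,"dx": 0,"dy": 0.0001,"dz": -0.0001,"spin": 0},
    {"gripper": 0,"dx": 0,"dy": 0,"dz": 0,"spin": 0},
    {"gripper": 0,"dx": 0,"dy": 0,"dz": 0,"spin": 0},
    {"gripper": 0,"dx": 0,"dy": 0,"dz": 0.00011,"spin": 2},
    {"gripper": 0,"dx": 0,"dy": 0,"dz": 0.00011,"spin": 2},
    {"gripper": 0,"dx": 0,"dy": 0,"dz": 0.00011,"spin": 2},
    {"gripper": 0,"dx": 0,"dy": 0,"dz": 0.00011,"spin": 2},
    {"gripper": 0,"dx": 0,"dy": 0,"dz": 0.00011,"spin": 2},
  ],
)

```text
time: 21.3
ee_pos: [0.5212, -0.1063, 0.1766]
eef_rot: [0.895, 0.447, 0.0, 0.0]
ft_force: [1.5, -0.3, 1.6]
width: 0.0097
```

Run:
```python
from h import *
q(5)
```

```text
21.3 p [ 0.5212 -0.1063  0.1766] psi 53.06 j7 -0.604 v7 -0.274 Ftool [ 0.7  1.4 -1.6] M [-0.531  0.143 -0.149] jt7 0.385 w 0.0097
21.35 p [ 0.5212 -0.1063  0.1766] psi 52.97 j7 -0.605 v7 0.057 Ftool [ 0.4  1.5 -2.7] M [-0.483  0.131 -0.134] jt7 0.303 w 0.0098
21.4 p [ 0.5212 -0.1063  0.1766] psi 53.11 j7 -0.603 v7 0.036 Ftool [ 1.5  1.3 -2.2] M [-0.519  0.102 -0.112] jt7 -0.636 w 0.0096
21.45 p [ 0.5212 -0.1063  0.1766] psi 53.18 j7 -0.602 v7 0.014 Ftool [ 1.2  1.8 -2.8] M [-0.511  0.173 -0.106] jt7 -0.342 w 0.0098
21.5 p [ 0.5212 -0.1063  0.1766] psi 53.2 j7 -0.601 v7 0.005 Ftool [ 0.4  1.9 -1.6] M [-0.544  0.155 -0.064] jt7 -0.168 w 0.0098
21.55 p [ 0.5212 -0.1063  0.1766] psi 53.21 j7 -0.601 v7 -0.0 Ftool [ 0.5  1.9 -2.4] M [-0.527  0.132 -0.072] jt7 -0.1 w 0.0099
```

>>> arm_command(
  increments=[
    {"gripper": 0,"dx": 0,"dy": 0.0001,"dz": -0.0001,"spin": 0},
    {"gripper": 0,"dx": 0,"dy": 0,"dz": 0,"spin": 0},
    {"gripper": 0,"dx": 0,"dy": 0,"dz": 0,"spin": 0},
    {"gripper": 0,"dx": 0,"dy": 0,"dz": 0,"spin": 0},
    {"gripper": 0,"dx": 0,"dy": 0,"dz": 0,"spin": 0},
    {"gripper": 0,"dx": 0,"dy": 0,"dz": 0.00011,"spin": 2},
    {"gripper": 0,"dx": 0,"dy": 0,"dz": 0.00011,"spin": 2},
    {"gripper": 0,"dx": 0,"dy": 0,"dz": 0.00011,"spin": 2},
  ],
)

```text
time: 22.55
ee_pos: [0.5212, -0.1063, 0.1763]
eef_rot: [0.917, 0.399, -0.0, 0.0]
ft_force: [2.0, -0.2, 1.9]
width: 0.0102
```

Run:
```python
from h import *
q(5)
```

```text
22.55 p [ 0.5212 -0.1063  0.1763] psi 47.06 j7 -0.707 v7 -0.27 Ftool [ 1.3  1.6 -1.9] M [-0.467  0.248 -0.178] jt7 0.371 w 0.0102
22.6 p [ 0.5212 -0.1063  0.1763] psi 46.96 j7 -0.709 v7 0.058 Ftool [ 0.1  1.4 -1.6] M [-0.499  0.165 -0.188] jt7 0.287 w 0.0099
22.65 p [ 0.5212 -0.1063  0.1763] psi 47.11 j7 -0.706 v7 0.036 Ftool [ 0.7  2.3 -0.5] M [-0.51   0.209 -0.115] jt7 -0.653 w 0.0093
22.7 p [ 0.5212 -0.1063  0.1763] psi 47.18 j7 -0.705 v7 0.013 Ftool [ 1.   1.9 -0.4] M [-0.47   0.193 -0.034] jt7 -0.357 w 0.0096
22.75 p [ 0.5212 -0.1063  0.1763] psi 47.2 j7 -0.705 v7 0.004 Ftool [ 1.5  2.  -0.9] M [-0.484  0.156 -0.087] jt7 -0.183 w 0.0097
22.8 p [ 0.5212 -0.1063  0.1763] psi 47.2 j7 -0.704 v7 0.001 Ftool [ 1.   1.1 -0.8] M [-0.487  0.199 -0.066] jt7 -0.114 w 0.0095
```

>>> arm_command(
  increments=[
    {"gripper": 70,"dx": 0,"dy": 0,"dz": 0,"spin": 0},
    {"gripper": 70,"dx": 0,"dy": 0,"dz": 0,"spin": 0},
    {"gripper": 70,"dx": 0,"dy": 0,"dz": 0,"spin": 0},
    {"gripper": 70,"dx": 0,"dy": 0,"dz": 0,"spin": 0},
    {"gripper": 70,"dx": 0,"dy": 0,"dz": -0.007,"spin": 0},
    {"gripper": 70,"dx": 0,"dy": 0,"dz": -0.007,"spin": 0},
    {"gripper": 70,"dx": 0,"dy": 0,"dz": -0.007,"spin": 0},
    {"gripper": 70,"dx": 0,"dy": 0,"dz": 0,"spin": 0},
  ],
)

```text
time: 23.8
ee_pos: [0.5216, -0.1063, 0.1981]
eef_rot: [0.916, 0.4, 0.001, 0.0]
ft_force: [0.1, 0.2, -0.4]
width: 0.0603
```

Run:
```python
from h import *
q(1)
save("wrist","w7")
a=cv2.imread("pics/w7.png")[130:330,200:440]; cv2.imwrite("pics/w7c.png",cv2.resize(a,None,fx=3,fy=3,interpolation=cv2.INTER_CUBIC))
```

```text
23.8 p [ 0.5216 -0.1063  0.1981] psi 47.19 j7 -0.698 v7 -0.003 Ftool [ 0.2 -0.1  0.4] M [-0.04   0.014  0.029] jt7 0.025 w 0.0603
23.85 p [ 0.5214 -0.1063  0.1976] psi 47.19 j7 -0.698 v7 0.001 Ftool [0.8 0.6 0.2] M [-0.034  0.011 -0.001] jt7 0.01 w 0.0609
```

View pics/w7c.png

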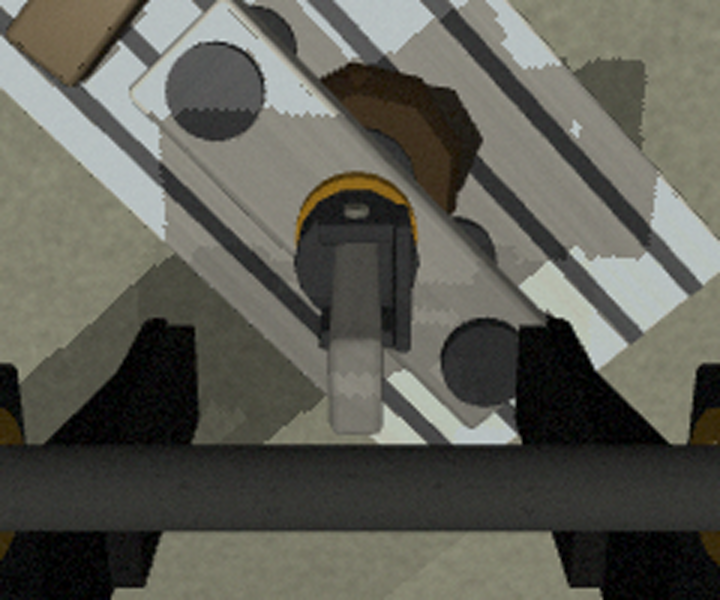

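>>> arm_command(
  increments=[
    {"gripper": 70,"dx": 0,"dy": -0.012,"dz": 0,"spin": 0},
    {"gripper": 70,"dx": 0,"dy": -0.012,"dz": 0,"spin": 0},
    {"gripper": 70,"dx": 0,"dy": -0.01,"dz": 0,"spin": 0},
    {"gripper": 70,"dx": 0,"dy": -0.01,"dz": 0,"spin": 0},
    {"gripper": 70,"dx": 0,"dy": -0.0107,"dz": 0.0038,"spin": 0},
    {"gripper": 70,"dx": 0,"dy": -0.0074,"dz": 0.0075,"spin": 0},
    {"gripper": 70,"dx": 0,"dy": -0.0038,"dz": 0.006,"spin": 0},
    {"gripper": 70,"dx": 0,"dy": 0,"dz": 0,"spin": 0},
  ],
)

```text
time: 24.9
ee_pos: [0.4723, -0.061, 0.1794]
eef_rot: [0.916, 0.401, -0.0, -0.0]
ft_force: [-0.1, 0.1, -1.0]
width: 0.061
```

Run:
```python
from h import *
q(1)
save("wrist","w8")
save("scene","s8",(200,150,340,300),4)
a=cv2.imread("pics/w8.png")[130:330,200:440]; cv2.imwrite("pics/w8c.png",cv2.resize(a,None,fx=3,fy=3,interpolation=cv2.INTER_CUBIC))
```

```text
24.9 p [ 0.4723 -0.061   0.1794] psi 47.23 j7 -0.733 v7 0.001 Ftool [-0.  -0.1  1. ] M [-0.031 -0.006 -0.001] jt7 -0.046 w 0.061
24.95 p [ 0.4724 -0.0613  0.1795] psi 47.21 j7 -0.733 v7 0.001 Ftool [-0.2  0.4 -0.2] M [-0.089  0.007 -0.01 ] jt7 -0.018 w 0.0613
```

View pics/w8c.png

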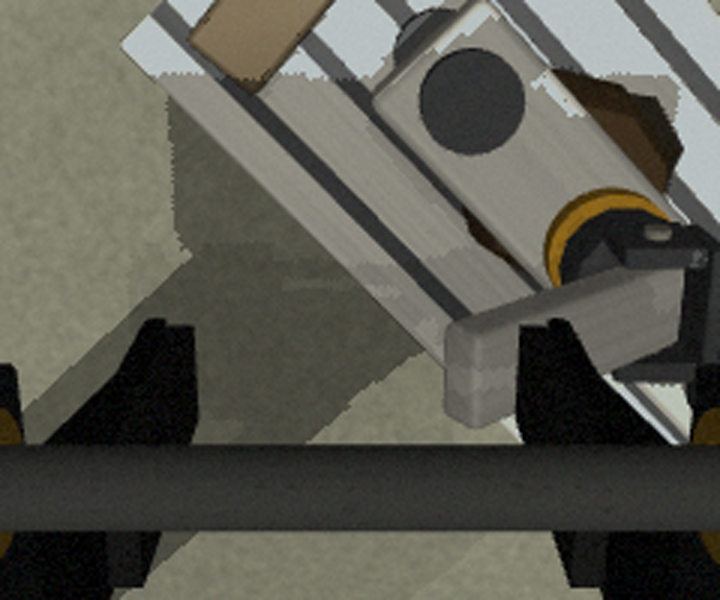

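View pics/s8.png

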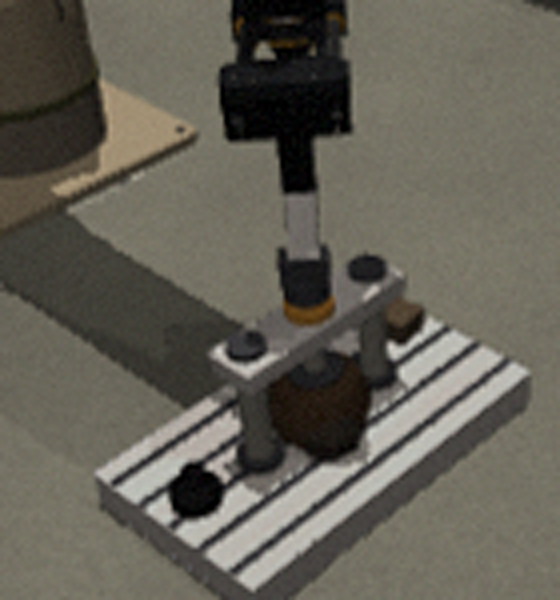

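>>> arm_command(
  increments=[
    {"gripper": 70,"dx": 0,"dy": -0.002,"dz": 0.004,"spin": 0},
    {"gripper": 70,"dx": 0,"dy": -0.001,"dz": 0.004,"spin": 0},
    {"gripper": 70,"dx": 0,"dy": 0,"dz": 0.003,"spin": 0},
    {"gripper": 70,"dx": 0,"dy": 0,"dz": 0.001,"spin": 0},
    {"gripper": 70,"dx": 0,"dy": 0,"dz": 0.001,"spin": 0},
    {"gripper": 70,"dx": 0,"dy": 0,"dz": 0,"spin": 0},
    {"gripper": 70,"dx": 0,"dy": 0,"dz": 0,"spin": 0},
    {"gripper": 70,"dx": 0,"dy": 0,"dz": 0,"spin": 0},
  ],
)

```text
time: 26.05
ee_pos: [0.4707, -0.0594, 0.167]
eef_rot: [0.916, 0.4, 0.0, -0.0]
ft_force: [-1.3, 2.2, 3.4]
width: 0.061
```

Run:
```python
from h import *
q(2)
```

```text
26.05 p [ 0.4707 -0.0594  0.167 ] psi 47.2 j7 -0.74 v7 0.001 Ftool [ 0.7 -2.4 -3.4] M [ 0.085  0.178 -0.05 ] jt7 -0.02 w 0.061
26.1 p [ 0.4707 -0.0594  0.167 ] psi 47.2 j7 -0.74 v7 0.0 Ftool [ 0.2 -1.8 -3.4] M [ 0.032  0.221 -0.024] jt7 -0.021 w 0.0608
26.15 p [ 0.4707 -0.0595  0.167 ] psi 47.19 j7 -0.74 v7 -0.0 Ftool [-0.1 -0.9 -3.7] M [ 0.08   0.189 -0.003] jt7 -0.02 w 0.0609
```

>>> arm_command(
  increments=[
    {"gripper": 70,"dx": 0,"dy": 0,"dz": 0.0003,"spin": 0},
    {"gripper": 70,"dx": 0,"dy": 0,"dz": 0.0003,"spin": 0},
    {"gripper": 70,"dx": 0,"dy": 0,"dz": 0.0003,"spin": 0},
    {"gripper": 70,"dx": 0,"dy": 0,"dz": 0.0003,"spin": 0},
    {"gripper": 70,"dx": 0,"dy": 0,"dz": 0,"spin": 0},
    {"gripper": 70,"dx": 0,"dy": 0,"dz": 0,"spin": 0},
    {"gripper": 70,"dx": 0,"dy": 0,"dz": 0,"spin": 0},
    {"gripper": 70,"dx": 0,"dy": 0,"dz": 0,"spin": 0},
  ],
)

```text
time: 27.15
ee_pos: [0.4707, -0.0595, 0.1658]
eef_rot: [0.916, 0.4, 0.0, 0.0]
ft_force: [-0.2, 1.5, 3.6]
width: 0.0611
```

Run:
```python
from h import *
q(1)
save("wrist","w9")
```

```text
27.15 p [ 0.4707 -0.0595  0.1658] psi 47.2 j7 -0.74 v7 0.001 Ftool [ 1.  -1.2 -3.6] M [ 0.109  0.101 -0.039] jt7 -0.013 w 0.0611
27.2 p [ 0.4706 -0.0595  0.1658] psi 47.2 j7 -0.74 v7 -0.001 Ftool [ 1.  -2.1 -3.1] M [ 0.121  0.152 -0.064] jt7 -0.014 w 0.0608
```

View pics/w9.png

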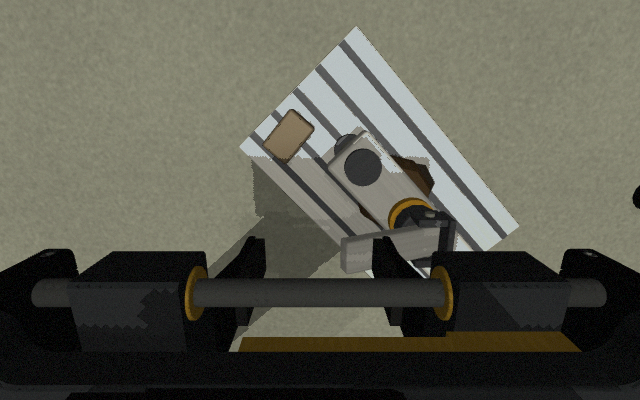

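>>> arm_command(
  increments=[
    {"gripper": 70,"dx": 0,"dy": 0,"dz": 0.0005,"spin": 0},
    {"gripper": 70,"dx": 0,"dy": 0,"dz": 0.0005,"spin": 0},
    {"gripper": 70,"dx": 0,"dy": 0,"dz": 0.0005,"spin": 0},
    {"gripper": 70,"dx": 0,"dy": 0,"dz": 0,"spin": 0},
    {"gripper": 70,"dx": 0,"dy": 0,"dz": 0,"spin": 0},
    {"gripper": 70,"dx": 0,"dy": 0,"dz": 0,"spin": 0},
    {"gripper": 70,"dx": 0,"dy": 0,"dz": 0,"spin": 0},
    {"gripper": 70,"dx": 0,"dy": 0,"dz": 0,"spin": 0},
  ],
)

```text
time: 28.25
ee_pos: [0.4706, -0.0595, 0.1643]
eef_rot: [0.916, 0.4, -0.0, 0.0]
ft_force: [-0.6, 0.4, 3.7]
width: 0.0612
```

Run:
```python
from h import *
q(1)
```

```text
28.25 p [ 0.4706 -0.0595  0.1643] psi 47.19 j7 -0.741 v7 -0.001 Ftool [-0.1 -0.7 -3.7] M [ 0.188  0.054 -0.048] jt7 -0.009 w 0.0612
28.3 p [ 0.4706 -0.0595  0.1643] psi 47.2 j7 -0.741 v7 -0.0 Ftool [ 0.1 -0.8 -2.4] M [ 0.127  0.029 -0.045] jt7 -0.008 w 0.0607
```

>>> arm_command(
  increments=[
    {"gripper": 70,"dx": 0,"dy": 0,"dz": 0.0005,"spin": 0},
    {"gripper": 70,"dx": 0,"dy": 0,"dz": 0.0005,"spin": 0},
    {"gripper": 70,"dx": 0,"dy": 0,"dz": 0.0005,"spin": 0},
    {"gripper": 70,"dx": 0,"dy": 0,"dz": 0,"spin": 0},
    {"gripper": 70,"dx": 0,"dy": 0,"dz": 0,"spin": 0},
    {"gripper": 70,"dx": 0,"dy": 0,"dz": 0,"spin": 0},
    {"gripper": 70,"dx": 0,"dy": 0,"dz": 0,"spin": 0},
    {"gripper": 70,"dx": 0,"dy": 0,"dz": 0,"spin": 0},
  ],
)

```text
time: 29.3
ee_pos: [0.4706, -0.0595, 0.1628]
eef_rot: [0.916, 0.4, -0.0, 0.0]
ft_force: [-1.0, 1.6, 4.3]
width: 0.061
```

Run:
```python
from h import *
q(1)
save("wrist","w10")
save("scene","s10",(200,150,340,300),4)
a=cv2.imread("pics/w10.png")[180:330,300:500]; cv2.imwrite("pics/w10c.png",cv2.resize(a,None,fx=4,fy=4,interpolation=cv2.INTER_CUBIC))
```

```text
29.3 p [ 0.4706 -0.0595  0.1628] psi 47.2 j7 -0.742 v7 -0.0 Ftool [ 0.5 -1.8 -4.3] M [ 0.201 -0.002  0.028] jt7 -0.007 w 0.061
29.35 p [ 0.4706 -0.0595  0.1628] psi 47.19 j7 -0.742 v7 -0.001 Ftool [ 0.3 -0.4 -3.7] M [0.131 0.09  0.025] jt7 -0.007 w 0.0606
```

View pics/w10c.png

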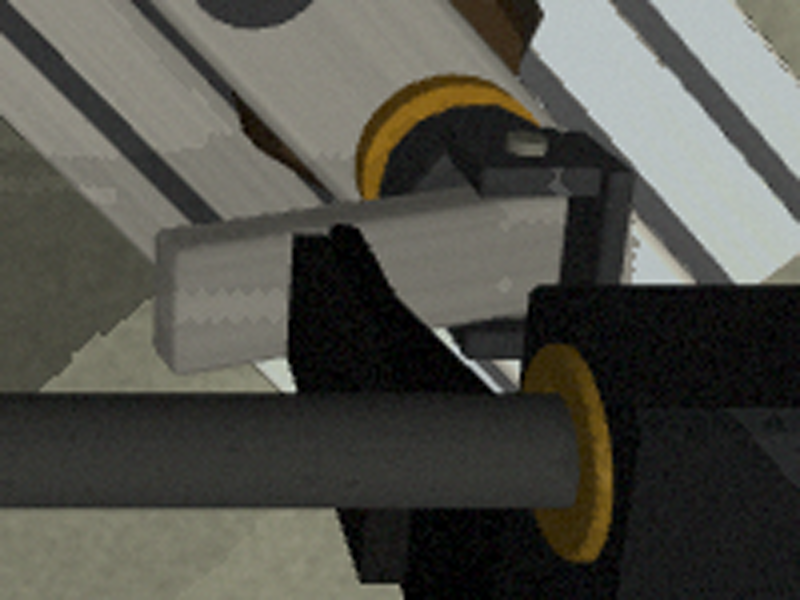

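View pics/s10.png

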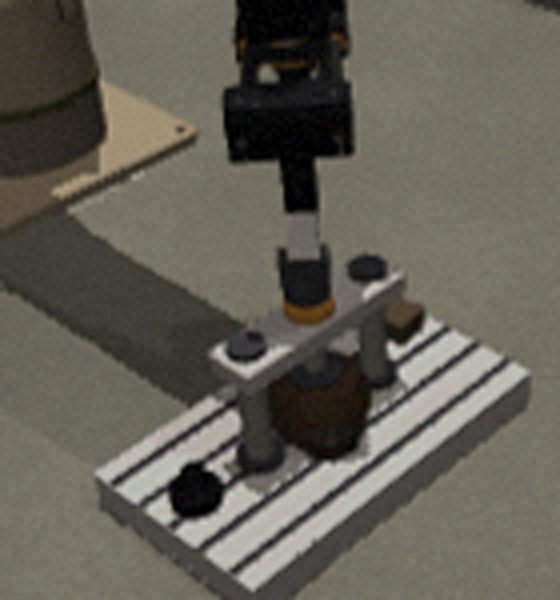

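>>> arm_command(
  increments=[
    {"gripper": 70,"dx": 0,"dy": 0,"dz": 0.0005,"spin": 0},
    {"gripper": 70,"dx": 0,"dy": 0,"dz": 0.0005,"spin": 0},
    {"gripper": 70,"dx": 0,"dy": 0,"dz": 0.0005,"spin": 0},
    {"gripper": 70,"dx": 0,"dy": 0,"dz": 0.0005,"spin": 0},
    {"gripper": 70,"dx": 0,"dy": 0,"dz": 0,"spin": 0},
    {"gripper": 70,"dx": 0,"dy": 0,"dz": 0,"spin": 0},
    {"gripper": 70,"dx": 0,"dy": 0,"dz": 0,"spin": 0},
    {"gripper": 70,"dx": 0,"dy": 0,"dz": 0,"spin": 0},
  ],
)

```text
time: 30.45
ee_pos: [0.4707, -0.0595, 0.1608]
eef_rot: [0.916, 0.4, 0.0, 0.0]
ft_force: [-1.2, 0.5, 3.2]
width: 0.0605
```

Run:
```python
from h import *
q(1)
```

```text
30.45 p [ 0.4707 -0.0595  0.1608] psi 47.2 j7 -0.743 v7 0.002 Ftool [-0.4 -1.2 -3.2] M [ 0.203  0.123 -0.036] jt7 -0.011 w 0.0605
30.5 p [ 0.4707 -0.0595  0.1608] psi 47.2 j7 -0.743 v7 -0.001 Ftool [ 0.1 -2.2 -3.8] M [0.149 0.127 0.024] jt7 -0.012 w 0.061
```

Run:
```python
from h import *
np.set_printoptions(precision=4,suppress=True)
c=cam("wrist")
save("wrist","w11")
a=cv2.imread("pics/w11.png")[180:330,300:500]; cv2.imwrite("pics/w11c.png",cv2.resize(a,None,fx=4,fy=4,interpolation=cv2.INTER_CUBIC))
A=np.array([.521,-.1065,0]);f=np.array([np.cos(np.radians(137.3)),np.sin(np.radians(137.3)),0]);n=np.cross(f,[0,0,1])
def pl(x,y,off=0):
    C,d=ray("wrist",300+x/4,180+y/4,c); t=((A+off*n-C)@n)/(d@n); p=C+t*d; return (p-A)@f,p[2]
print("n",n)
for q in [(175,240),(182,372),(157,235),(165,360)]:
    print(q,pl(*q,0),pl(*q,.01),pl(*q,-.01))
```

```text
n [ 0.6782  0.7349 -0.    ]
(175, 240) (np.float64(0.05322619177035711), np.float64(0.160263402808281)) (np.float64(0.05523566573409257), np.float64(0.18303290238054562)) (np.float64(0.05121671780662166), np.float64(0.1374939032360164))
(182, 372) (np.float64(0.05558832448747753), np.float64(0.20158119523858734)) (np.float64(0.05730349380358178), np.float64(0.21920279678887977)) (np.float64(0.05387315517137323), np.float64(0.1839595936882949))
(157, 235) (np.float64(0.055947665553118926), np.float64(0.15827559925738602)) (np.float64(0.057618063572108275), np.float64(0.18129276477126605)) (np.float64(0.05427726753412954), np.float64(0.13525843374350602))
(165, 360) (np.float64(0.05752527018338226), np.float64(0.19851010769607938)) (np.float64(0.05899911007867017), np.float64(0.21651434453629073)) (np.float64(0.056051430288094305), np.float64(0.18050587085586806))
```

View pics/w11c.png

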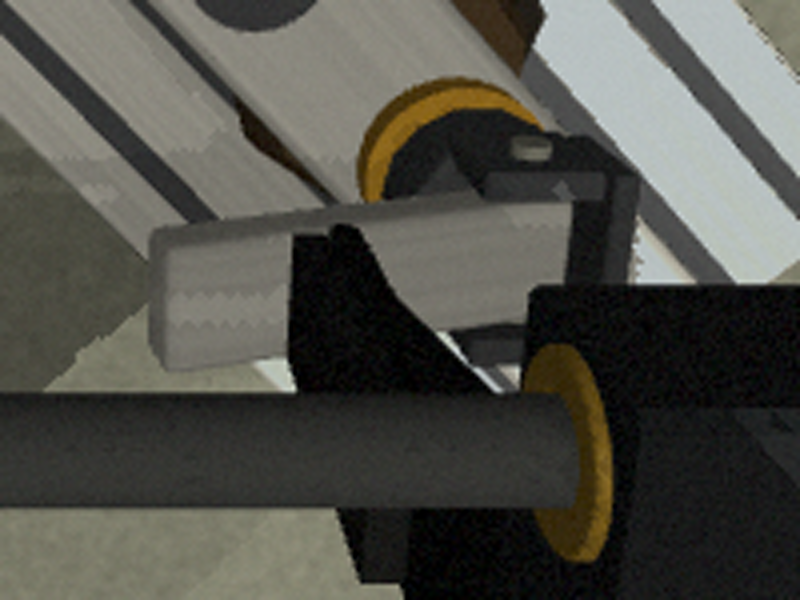

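Run:
```python
from h import *
a=cv2.imread("pics/w11.png")[225:285,330:430]; cv2.imwrite("pics/w11d.png",cv2.resize(a,None,fx=8,fy=8,interpolation=cv2.INTER_CUBIC))
s=read_state(); Rt=R.from_quat(s["eef_rot"]).as_matrix()
for p in [(.0095,.0305,0),(-.0095,.0305,0),(.0095,.0455,0),(-.0095,.0455,0)]:
    u=proj("wrist",s["ee_pos"]+Rt@np.array(p)); print(p,u,((u-[330,225])*8).round())
print(s["time"])
```

```text
(0.0095, 0.0305, 0) [368.02815872 225.68877561] [304.   6.]
(-0.0095, 0.0305, 0) [366.65707422 253.44837068] [293. 228.]
(0.0095, 0.0455, 0) [392.11087719 225.68368397] [497.   5.]
(-0.0095, 0.0455, 0) [390.07728185 253.44080862] [481. 228.]
30.55
```

View pics/w11d.png

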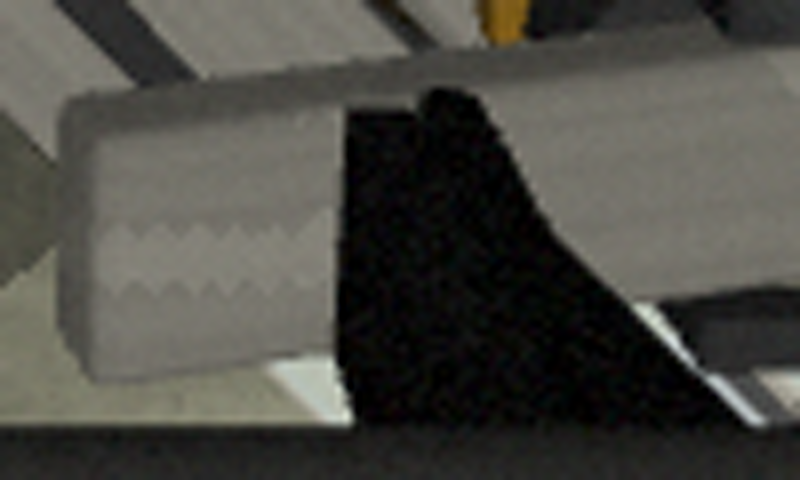

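>>> arm_command(
  increments=[
    {"gripper": 70,"dx": 0,"dy": 0,"dz": 0.001,"spin": 0},
    {"gripper": 70,"dx": 0,"dy": 0,"dz": 0.001,"spin": 0},
    {"gripper": 70,"dx": 0,"dy": 0,"dz": 0.001,"spin": 0},
    {"gripper": 70,"dx": 0,"dy": 0,"dz": 0.001,"spin": 0},
    {"gripper": 70,"dx": 0,"dy": 0,"dz": 0.001,"spin": 0},
    {"gripper": 70,"dx": 0,"dy": 0,"dz": 0.001,"spin": 0},
    {"gripper": 70,"dx": 0,"dy": 0,"dz": 0,"spin": 0},
    {"gripper": 70,"dx": 0,"dy": 0,"dz": 0,"spin": 0},
  ],
)

```text
time: 31.55
ee_pos: [0.4707, -0.0596, 0.1547]
eef_rot: [0.916, 0.4, -0.0, 0.0]
ft_force: [-0.4, 1.0, 1.6]
width: 0.0614
```

Run:
```python
from h import *
q(1)
save("wrist","w12")
a=cv2.imread("pics/w12.png")[180:330,300:500]; cv2.imwrite("pics/w12c.png",cv2.resize(a,None,fx=4,fy=4,interpolation=cv2.INTER_CUBIC))
```

```text
31.55 p [ 0.4707 -0.0596  0.1547] psi 47.19 j7 -0.746 v7 -0.001 Ftool [ 0.5 -1.  -1.6] M [ 0.176  0.156 -0.041] jt7 -0.017 w 0.0614
31.6 p [ 0.4707 -0.0596  0.1547] psi 47.19 j7 -0.746 v7 0.001 Ftool [-0.  -0.7 -0.7] M [ 0.127  0.151 -0.022] jt7 -0.017 w 0.0611
```

View pics/w12c.png

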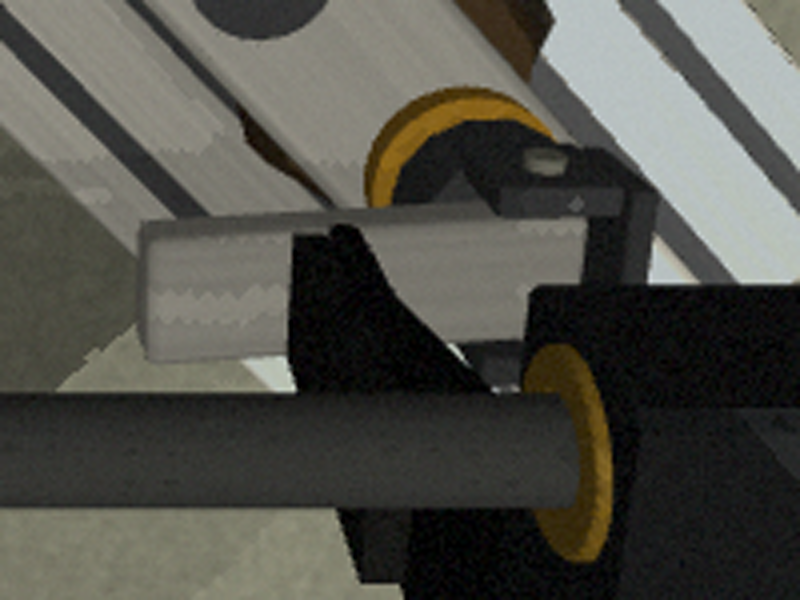

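>>> arm_command(
  increments=[
    {"gripper": 70,"dx": 0,"dy": 0,"dz": 0.001,"spin": 0},
    {"gripper": 70,"dx": 0,"dy": 0,"dz": 0.001,"spin": 0},
    {"gripper": 70,"dx": 0,"dy": 0,"dz": 0.001,"spin": 0},
    {"gripper": 70,"dx": 0,"dy": 0,"dz": 0.001,"spin": 0},
    {"gripper": 70,"dx": 0,"dy": 0,"dz": 0,"spin": 0},
    {"gripper": 70,"dx": 0,"dy": 0,"dz": 0,"spin": 0},
    {"gripper": 70,"dx": 0,"dy": 0,"dz": 0,"spin": 0},
    {"gripper": 70,"dx": 0,"dy": 0,"dz": 0,"spin": 0},
  ],
)

```text
time: 32.65
ee_pos: [0.4707, -0.0597, 0.1507]
eef_rot: [0.916, 0.4, -0.0, 0.0]
ft_force: [0.3, -0.4, -0.2]
width: 0.0612
```

Run:
```python
from h import *
q(1)
```

```text
32.65 p [ 0.4707 -0.0597  0.1507] psi 47.18 j7 -0.748 v7 0.001 Ftool [-0.1  0.5  0.2] M [-0.058  0.025 -0.048] jt7 -0.0 w 0.0612
32.7 p [ 0.4707 -0.0597  0.1507] psi 47.18 j7 -0.748 v7 -0.001 Ftool [-0.4  0.1 -0.4] M [-0.066 -0.021  0.   ] jt7 0.001 w 0.0607
```

Run:
```python
from h import *
save("wrist","w13")
a=cv2.imread("pics/w13.png")[180:330,300:500]; cv2.imwrite("pics/w13c.png",cv2.resize(a,None,fx=4,fy=4,interpolation=cv2.INTER_CUBIC))
save("scene","s13",(240,180,320,280),6)
```

```text
(no output)
```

View pics/w13c.png

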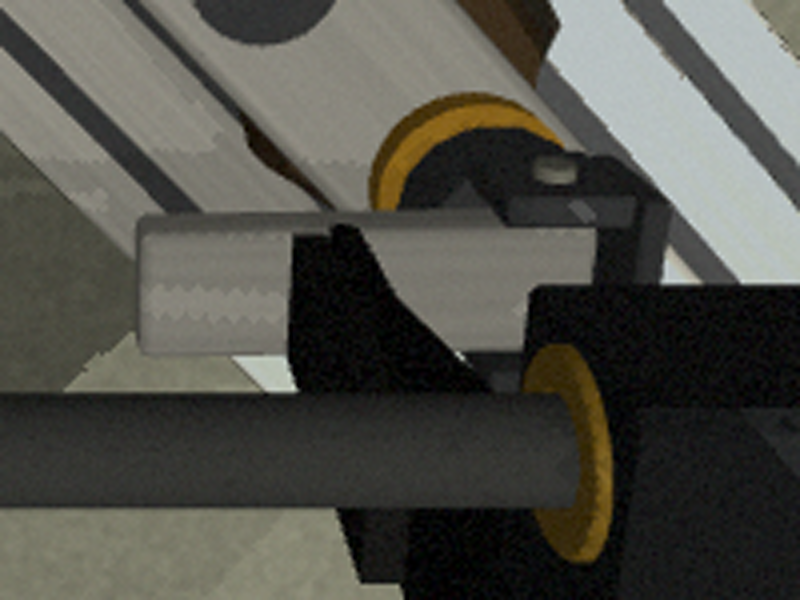

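View pics/s13.png

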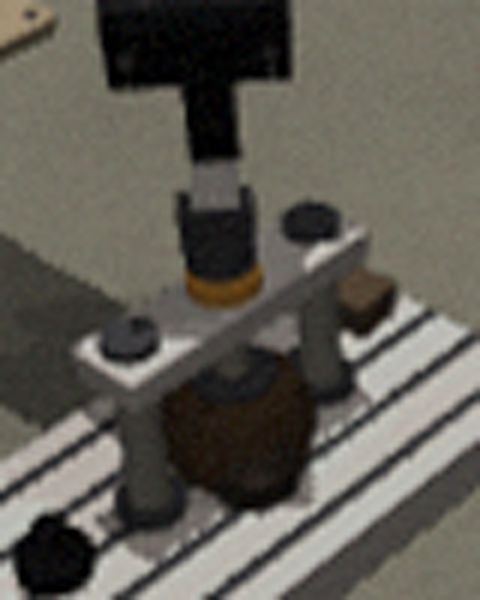

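>>> arm_command(
  increments=[
    {"gripper": 70,"dx": 0,"dy": 0,"dz": 0.0005,"spin": 0},
    {"gripper": 70,"dx": 0,"dy": 0,"dz": 0.0005,"spin": 0},
    {"gripper": 70,"dx": 0,"dy": 0,"dz": 0.0005,"spin": 0},
    {"gripper": 70,"dx": 0,"dy": 0,"dz": 0.0005,"spin": 0},
    {"gripper": 70,"dx": 0,"dy": 0,"dz": 0,"spin": 0},
    {"gripper": 70,"dx": 0,"dy": 0,"dz": 0,"spin": 0},
    {"gripper": 70,"dx": 0,"dy": 0,"dz": 0,"spin": 0},
    {"gripper": 70,"dx": 0,"dy": 0,"dz": 0,"spin": 0},
  ],
)

```text
time: 33.8
ee_pos: [0.4707, -0.0595, 0.1493]
eef_rot: [0.916, 0.4, 0.0, 0.0]
ft_force: [-4.8, 1.0, 9.4]
width: 0.0611
```

Run:
```python
from h import *
q(1)
```

```text
33.8 p [ 0.4707 -0.0595  0.1493] psi 47.19 j7 -0.749 v7 0.0 Ftool [-2.5 -4.2 -9.4] M [ 0.542 -0.561  0.092] jt7 0.089 w 0.0611
33.85 p [ 0.4707 -0.0595  0.1493] psi 47.19 j7 -0.749 v7 0.0 Ftool [-2.4 -3.  -7.8] M [ 0.56  -0.627  0.128] jt7 0.089 w 0.0609
```

>>> arm_command(
  increments=[
    {"gripper": 70,"dx": 0,"dy": 0,"dz": -0.01,"spin": 0},
    {"gripper": 70,"dx": 0,"dy": 0,"dz": -0.02,"spin": 0},
    {"gripper": 70,"dx": 0,"dy": 0,"dz": -0.03,"spin": 0},
    {"gripper": 70,"dx": 0,"dy": 0,"dz": -0.03,"spin": 0},
    {"gripper": 70,"dx": 0,"dy": 0,"dz": -0.03,"spin": 0},
    {"gripper": 70,"dx": -0.02,"dy": 0,"dz": -0.02,"spin": 0},
    {"gripper": 70,"dx": -0.02,"dy": 0,"dz": 0,"spin": 0},
    {"gripper": 70,"dx": 0,"dy": 0,"dz": 0,"spin": 0},
  ],
)

```text
time: 34.85
ee_pos: [0.4431, -0.0898, 0.2893]
eef_rot: [0.917, 0.399, 0.0, 0.0]
ft_force: [0.8, -0.8, 0.2]
width: 0.0608
```

Run:
```python
from h import *
q(1)
save("wrist","w14")
save("scene","s14",(220,180,340,300),5)
save("top","t14",(325,195,420,255),8)
```

```text
34.85 p [ 0.4431 -0.0898  0.2893] psi 47.07 j7 -0.613 v7 -0.028 Ftool [-0.   1.1 -0.2] M [-0.039  0.024 -0.002] jt7 0.495 w 0.0608
34.9 p [ 0.4435 -0.0889  0.2891] psi 47.14 j7 -0.614 v7 -0.006 Ftool [0.3 0.2 0.2] M [0.008 0.056 0.019] jt7 0.199 w 0.0609
```

View pics/w14.png

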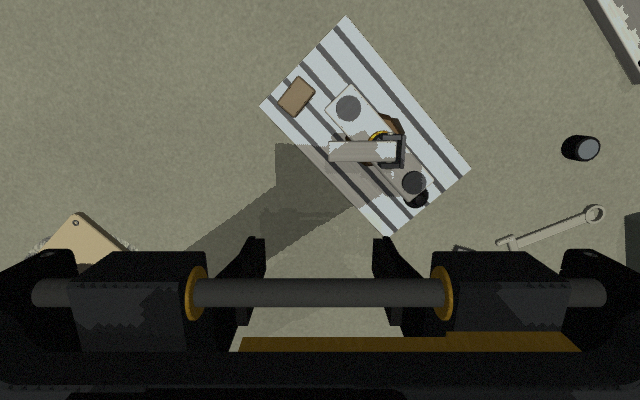

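View pics/s14.png

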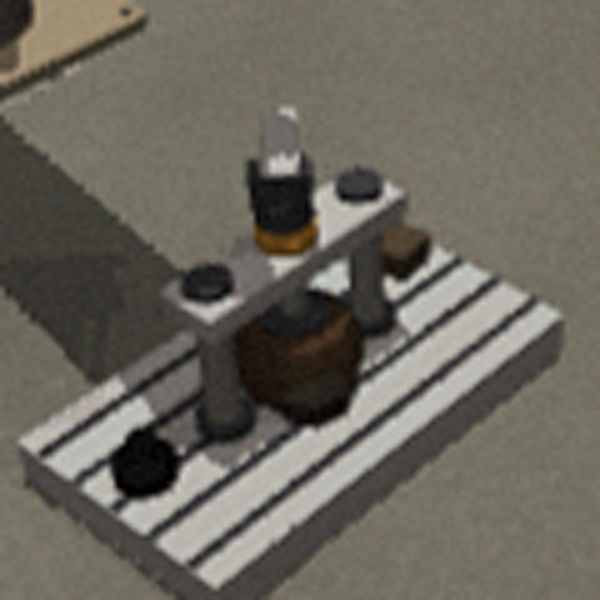

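View pics/t14.png

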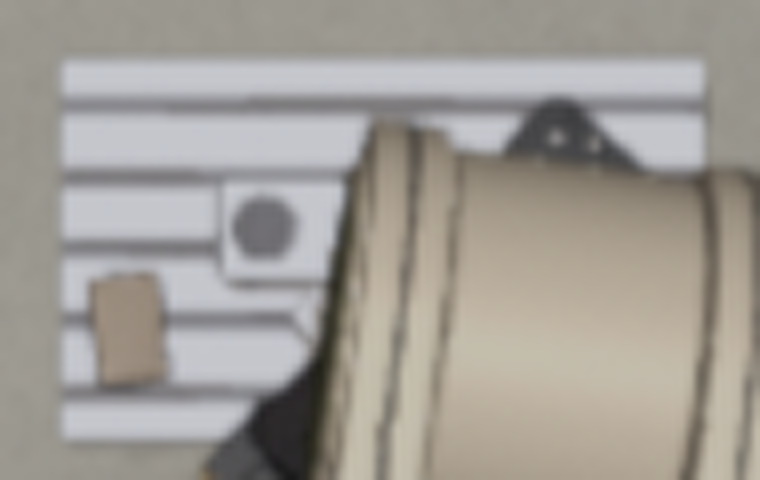

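Run:
```python
from h import *
cw=cam("wrist"); A=np.array([.521,-.1065,.1618]);f=np.array([np.cos(np.radians(137.3)),np.sin(np.radians(137.3)),0]);n=np.cross(f,[0,0,1])
for th in (1.57,1.45,1.3,1.15):
    o=[]
    for s,b,w in [(.06,.005,.01),(.06,.005,-.01),(.06,-.005,.01),(.06,-.005,-.01)]:
        p=A+s*(f*np.sin(th)+np.array([0,0,np.cos(th)]))+b*(-f*np.cos(th)+np.array([0,0,np.sin(th)]))+w*n
        o.append((((proj("scene",p)-[220,180])*5).round(),((proj("wrist",p,cw)-[320,120])*8).round()))
    print(th,o)
a=cv2.imread("pics/w14.png")[120:180,320:420]; cv2.imwrite("pics/w14c.png",cv2.resize(a,None,fx=8,fy=8,interpolation=cv2.INTER_CUBIC))
```

```text
1.57 [(array([296., 107.]), array([ 67., 172.])), (array([259., 109.]), array([ 65., 338.])), (array([297., 122.]), array([ 64., 164.])), (array([261., 125.]), array([ 63., 325.]))]
1.45 [(array([295.,  97.]), array([ 77., 178.])), (array([258.,  99.]), array([ 76., 348.])), (array([296., 111.]), array([ 65., 170.])), (array([259., 113.]), array([ 63., 334.]))]
1.3 [(array([294.,  86.]), array([102., 186.])), (array([256.,  89.]), array([100., 361.])), (array([295.,  98.]), array([ 76., 177.])), (array([258., 101.]), array([ 74., 346.]))]
1.15 [(array([292.,  77.]), array([139., 194.])), (array([255.,  79.]), array([136., 373.])), (array([294.,  87.]), array([ 99., 185.])), (array([256.,  90.]), array([ 97., 359.]))]
```

View pics/w14c.png

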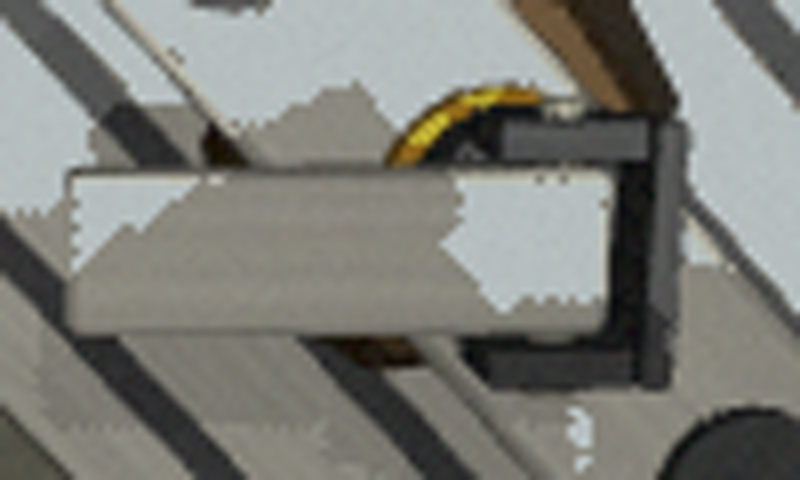

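Run:
```python
from h import *
print(job.close_job()); print(read_state()["time"])
```

```text
the job is handed in; nothing more can be done
None
the job is handed in; nothing more can be done
```

I turned the bolt about 184° clockwise by its lever, which needed one regrasp. I stopped when it felt snug, folded the lever flat and backed the gripper clear. The job was handed in at about 35 s, and no verdict was reported.

**Snugness:** Near the end, joint-7 torque was about 0.08 N m above free turning, and a noisier wrist-torque reading gave the same. That implies about 25 N of foot force, inside the 12–40 N window. I estimate about 43 N after folding. Neither force was measured directly.

**Lever:** A light press met a firm stop (8–9 N) where flat was expected. Wrist and scene pictures then matched a lever angle of about 1.57 rad. The lever also pointed the way the bolt had been left, so folding did not turn the bolt.

**Stone and other things:** By eye, the stone, offcut and knob had not moved. I did not measure the stone's position. The other loose things were not checked one by one, but the arm did not go near them. The robot was touching nothing at the end.

**What disagreed:**
- Free-turning torque read about 0.11 N m, against the stated 0.16, so I judged snugness by the rise rather than the absolute value.
- One noisy wrist reading, taken 6° before I stopped, suggested a lower foot force (about 13 N).
- While folding, the finger touched the lever about 18 mm higher than the tool point suggested, so I went down further than planned, in small force-checked steps.

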